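# Press the glued canvas boards with the cranked screw press

### The job

The canvas boards in the press have just been glued: press them. Fit the red crank fully home on the square end of the press screw, then wind it clockwise (seen from above) by its wooden knob, round and round, until you feel the platen bite firmly on the boards, and do not force it further. Leave the crank sitting on the screw, let go, and leave the paint bottles and the cup where they stand.

Things in the scene. Friction and masses are not known exactly. Their poses are not given: they have to be found in the camera images.
- press: green iron tabletop screw press, fixed: base 200 (its x) by 270 mm (its y), columns 26 mm thick at y +-105 mm, crosshead 132 mm high, brass nut on it to 140 mm, column nuts to 146 mm. The stack of boards on its base ends 60 mm above the table. Origin: on the table under the base's centre and the screw's axis; z up.
- platen_top (a point): point on the upper face of the steel platen (164 x 155 x 12 mm), 60 mm along the press's x from the screw's axis. The platen starts 6 to 13 mm above the boards and sinks 5 mm with each clockwise turn. From the bite on, the resistance at the crank's knob climbs by about 3 N for every tenth of a radian: a rise of 6 to 12 N is firm; more than a tenth of a turn past the bite crushes the boards.
- square_end (a point): centre of the top of the screw's upright square end: 18 x 18 mm, 35 mm long, top 2 mm stepped in to 14.5 mm, a round shoulder below. Sinks with the platen. These axes are the press's and do NOT turn with the screw: how the square is turned differs each time and must be seen or felt. The screw turns stiffly (0.45 N m, 5 N at the knob) and stays where left.
- crank_boss (a point): centre of the red crank's square boss, half-way up: 38 x 38 mm, 46 mm high, standing on the table. The crank (0.4 kg) has its arm along its x from boss to knob, 22 mm wide, 9 mm thick, flush with the boss's underside. Gripped above the arm across the sides that face its x, the boss is held firmest; across the y sides it can swivel in the fingers. z up.
- crank_socket (a point): centre of the mouth of the crank's socket, in the underside of the boss, 23 mm below crank_boss. Socket 19.6 x 19.6 mm, sides parallel to the boss's, 32 mm deep, open below, closed above. It fits the square in any of the four quarter turns with about 5 degrees of play either way; fully home, its mouth is 32 mm below the top of the square end.
- crank_knob (a point): centre, half-way up, of the crank's upright wooden knob: 27 mm across, from 11 to 67 mm above the crank's underside (this point at 40 mm), spinning freely on its pin. Its axis is 90 mm from the socket's axis, along the crank's x. These axes are the crank's.
- bottle_blue_mid (a point): blue squeeze bottle, 60 mm across, 175 mm high, standing upright; point half-way up its axis. To be left alone.
- bottle_red_mid (a point): red squeeze bottle, 60 mm across, 175 mm high, standing upright; point half-way up its axis. To be left alone.
- bottle_violet_mid (a point): violet squeeze bottle, 60 mm across, 175 mm high, standing upright; point half-way up its axis. To be left alone.
- cup_mid (a point): white plastic cup, 72 mm across, 85 mm high, standing upright; point half-way up its axis. To be left alone.
Things that resemble listed ones, but are neither listed nor needed, are in the scene too. What is meant by the part that bears crank_boss is not purple, and is the smaller of those in its own colour.

How it is judged:
On the way, in this order (a step that is already met when the one before it is completed fails the run):
1. the crank is fully home on the square end of the screw (horizontal distance between crank_socket and square_end below 0.004 m and z of crank_socket in the frame of square_end below -0.028 m and angle between crank_socket's own z axis and vertical below 0.12 rad), for 0.2 s.
2. the platen has been wound down firmly on the boards (z of platen_top in the frame of press below 0.07194 m), for 0.1 s.
At the end, for the whole second after the job is handed in: the platen bears on the boards (within 0.2 mm of them, and the boards squeezed by less than half a millimetre), and the crank sits on the square of the screw: its socket within 4 mm of fully home, on the axis within 4 mm and upright within 7 degrees (all of step 1 and z of platen_top in the frame of press between 0.0715 and 0.0722 m); the robot touches nothing.
It fails at once if the screw is forced on: the boards are squeezed by more than half a millimetre (over a tenth of a turn past the bite) (z of platen_top in the frame of press below 0.0715 m).
It fails at once if a paint bottle or the cup is moved by more than 30 mm (distance of any of bottle_blue_mid, bottle_red_mid, bottle_violet_mid, cup_mid from where it was at the start of the episode above 0.03 m).
It also fails if it takes over 72 s, if anything falls off the work surface, if the arm or the gripper's body presses on something with over 40 N, if the wrist force passes 120 N, or if a joint passes its speed limit or range.

### The arm

A 6-joint arm with a two-finger parallel gripper is mounted at the origin on the work surface. World frame = base frame: x ahead of the robot, y to its left, z up, the work surface at z = 0. Lengths are in m, angles in rad, forces in N, time in s.
With the tool pointing down it reaches from about 0.375 to 0.825 m from the base axis. Payload 5.5 kg.
Tool frame: the origin (TCP) lies midway between the tips of the shut fingers; the grasp point (between the pads) lies 19 mm behind it; z points along the fingers, y is the line along which they close (so a half turn about z gives the same grasp; the last joint's range is limited). The gripper opens to 85 mm and grips with 20 to 120 N. Pads are 22 mm wide; open, the fingers measure 114 mm over their backs; the gripper's body (76 mm by 85 mm) begins 54 mm behind the grasp point. The pads swing forward as they close: fully open they stand 13 mm farther back than shut.
Start: joints at [-1.258, 0.314, -0.047, 1.21, 0, 1.571], TCP at [0.185, -0.571, 0.231] pointing down, gripper open.
Joint ranges: [-2.67, 2.67], [-0.69, 1.73], [-1.03, 1.25], [-2.08, 2.16], [-1.42, 1.45], [-3.14, 3.14]. Speed limits (rad/s): [2.39, 2.39, 3.01, 3.14, 3.14, 3.14].

### API

Orientations are given as a unit quaternion [x, y, z, w].
In Python, from cell import r gives the robot as it stands.
- The arm moves only by the tool play_rows, never from a script. Its argument "rows" is a list of rows, each a list of 6 numbers: the shift along the tool's x, y, z in units of 0.02 m (1.0 is 0.02 m), then the turn, a rotation vector about the tool's x, y, z in units of 0.12 rad (1.0 is 0.12 rad). A call has exactly 5 rows; each row shifts and turns the commanded pose from where the row before left it, along the tool's axes as they then stand; what a row does not reach is not made up. A row lasts 1/8 s, in which the tool goes at most 62.5 mm and 10.7 degrees, less where a joint would pass 70% of its speed; a pose out of reach is approached as far as the arm can. A call with a number of a shift or a turn outside -1 to 1 is refused whole. A call with a gripper value outside its range is refused whole. "hand" is the opening, from -1 (shut) to 1 (fully open), set as the call begins (left out, the last holds). The fingers move at their own pace and stop on an object; "newtons" is the grip in N (left out, the last holds). Time passes only in rows, so rows that do not move let the fingers close, or fill a call up. It gives the time, the measured TCP pose, the force, the opening and the grip force at its end, in the units of the state.
- r.state(): the state, without advancing time (a new reading comes with each control period).
- r.capture(name): name is "side" or "top" or "wrist"; returns the picture (420x560x3 uint8, red, green, blue); there is no depth.
- r.camera_info(name): a dict with "K" (3x3 intrinsics, pixels), "position" and "rotation" of the camera in the world. Camera axes: x right, y down, z forward; pixel columns grow to the right and rows downward; lengths in m; the calibration is good to about 2 mm. A picture is of the moment at which its call begins: read the wrist's pose just before it. camera_info takes no time and is no camera call; for the wrist camera it gives the pose at the moment of the call.
- r.finish_job(): hands the job in; it is judged then, once.
The state is a dict: "clock": time; "q": joint angles; "qvel": joint speeds; "joint_torque": joint torques, N m; "ee_pos": TCP position; "orientation": TCP orientation; "ft_force": force on the tool from outside, world axes, zero at the start; "wrist_torque": the same for the moment, N m; "finger_gap": opening from 0.0 (shut) to 1.0 (fully open); "grip_force": force on a finger pad.
Only numpy, scipy, OpenCV 4.12 (cv2) and the standard library are available. Lean on these libraries where they do the work, as an engineer would, in place of code of your own. Each camera call takes 0.05 s, during which the arm holds its last target. There are 200 camera calls.

## Working session

There is one attempt and no reset: what is moved stays moved. The work goes in short steps, Python scripts to look and compute and a tool call to move; the robot and the scene stay as the last step left them, time stands still between calls to the robot, and variables do not carry over. Pictures are saved under pics/ and viewed, at most 10 in all, crops included, and the job is handed in when it is done.

Besides the shell and the picture viewer there is one more tool, called in YAML: its name, and indented under it one key for each argument. play_rows: Moves the arm, as the interface text tells. Its arguments: {"type":"object","properties":{"rows":{"type":"array"},"hand":{"type":"number"},"newtons":{"type":"number"}},"required":["rows"]}

```bash
mkdir -p pics; ls
python3 - <<'E'
from cell import r
import cv2,numpy as np
np.set_printoptions(precision=4,suppress=True)
for n in ("side","top"):
    im=r.capture(n); cv2.imwrite(f"pics/{n}0.png",im[:,:,::-1]); i=r.camera_info(n); print(n,i["K"],i["position"],i["rotation"])
s=r.state(); print({k:np.round(v,4) for k,v in s.items()})
E
```

```text
pics
side [[523.4969   0.     277.1488]
 [  0.     523.4969 213.3425]
 [  0.       0.       1.    ]] [0.3138 1.0029 1.3378] [-0.0916  0.9327 -0.3475  0.0296]
top [[527.7058   0.     282.9184]
 [  0.     527.7058 208.8893]
 [  0.       0.       1.    ]] [ 0.3055 -0.0375  1.7453] [ 0.7105 -0.7006  0.0449 -0.0482]
{'clock': np.float64(0.1), 'q': array([-1.258 ,  0.3142, -0.048 ,  1.2102,  0.    ,  1.5708]), 'qvel': array([ 0.0002, -0.0004,  0.0028, -0.0009, -0.0006,  0.0004]), 'joint_torque': array([ -0.001 , -54.0768,  34.0541,   0.0112,  -0.0001,  -0.    ]), 'ee_pos': array([ 0.1845, -0.5704,  0.2305]), 'orientation': array([ 0.9878,  0.1558, -0.0001, -0.0008]), 'ft_force': array([-0.3216, -0.2741, -0.0259]), 'wrist_torque': array([ 0.0471, -0.0133,  0.0265]), 'grip_force': np.float64(0.0), 'finger_gap': np.float64(1.0018)}
```

View pics/top0.png

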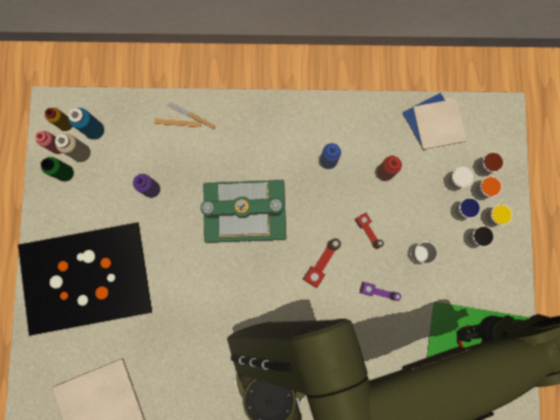

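View pics/side0.png

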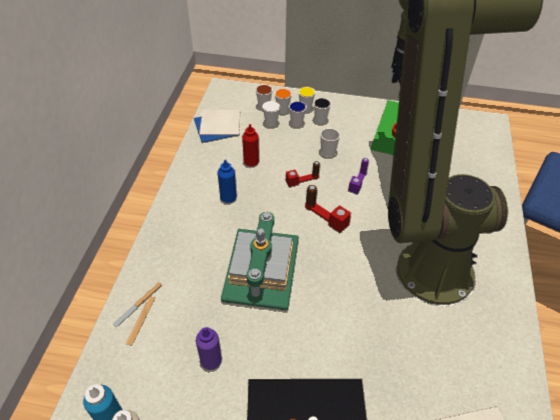

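The top view shows two red cranks. The smaller one has its boss at about (363,219) and its knob at (378,243), while the larger has its boss at (314,277). The press is at about (241,207). In the side view the small crank's boss is at (292,178), its knob at (316,164), and the square end at about (262,233).

```bash
cat > h.py <<'E'
import numpy as np,cv2
from scipy.spatial.transform import Rotation as R
from cell import r
np.set_printoptions(precision=4,suppress=True)
def rot(q):
    q=np.array(q); return q if q.shape==(3,3) else R.from_quat(q).as_matrix()
def ray(i,uv):
    d=np.linalg.inv(i["K"])@[uv[0],uv[1],1]; return np.array(i["position"]),rot(i["rotation"])@d
def atz(i,uv,z):
    p,d=ray(i,uv); return p+d*(z-p[2])/d[2]
def tri(obs):
    A=0;b=0
    for i,uv in obs:
        p,d=ray(i,uv); d=d/np.linalg.norm(d); M=np.eye(3)-np.outer(d,d); A=A+M; b=b+M@p
    return np.linalg.solve(A,b)
def proj(i,P):
    c=rot(i["rotation"]).T@(np.array(P)-i["position"]); c=i["K"]@c; return c[:2]/c[2]
def delta(P,Rm):  # rows-units from current pose to target TCP pos P, rotation Rm
    s=r.state(); R0=rot(s["orientation"])
    return R0.T@(np.array(P)-s["ee_pos"])/.02, R.from_matrix(R0.T@Rm).as_rotvec()/.12
def down(yaw): # tool z down, tool y axis at angle yaw in world
    y=np.array([np.cos(yaw),np.sin(yaw),0]); z=np.array([0,0,-1.]); return np.stack([np.cross(y,z),y,z],1)
E
python3 - <<'E'
from h import *
t=r.camera_info("top"); s=r.camera_info("side")
for n,a,b in [("boss",(363,219),(292,178)),("knobtop",(378,243),(316,164)),("sq",(241,206),(262,233)),("nutL",(208,208),(255,275)),("nutR",(276,205),(267,217)),("blue",(332,151),(225,166)),("red",(392,163),(250,130)),("cup",(422,252),(330,136)),("violet",(143,182),(207,335))]:
    print(n,tri([(t,a),(s,b)]))
s=r.state(); w=r.camera_info("wrist"); R0=rot(s["orientation"]); print(w["K"],R0.T@(w["position"]-s["ee_pos"]),R0.T@rot(w["rotation"]),R0)
T=cv2.imread("pics/top0.png")[185:275,190:400]; S=cv2.imread("pics/side0.png")[150:310,215:360]
A=cv2.resize(T,None,fx=3.6,fy=3.6,interpolation=2); cv2.imwrite("pics/crop.png",A)
E
```

```text
boss [ 0.503  -0.2921  0.0167]
knobtop [ 0.4237 -0.3329  0.0614]
sq [0.5224 0.0974 0.1762]
nutL [0.5212 0.2045 0.1209]
nutR [ 0.5319 -0.0068  0.1247]
blue [ 0.7044 -0.1782  0.143 ]
red [ 0.6652 -0.3628  0.1498]
cup [ 0.3945 -0.4672  0.0816]
violet [0.6001 0.4098 0.1244]
[[347.0419   0.     277.078 ]
 [  0.     347.0419 204.3908]
 [  0.       0.       1.    ]] [ 0.0732  0.0012 -0.1415] [[-0.0013 -0.9589 -0.2837]
 [ 1.     -0.0015  0.0005]
 [-0.0009 -0.2837  0.9589]] [[ 0.9515  0.3077 -0.0005]
 [ 0.3077 -0.9515  0.0015]
 [ 0.     -0.0015 -1.    ]]
```

View pics/crop.png

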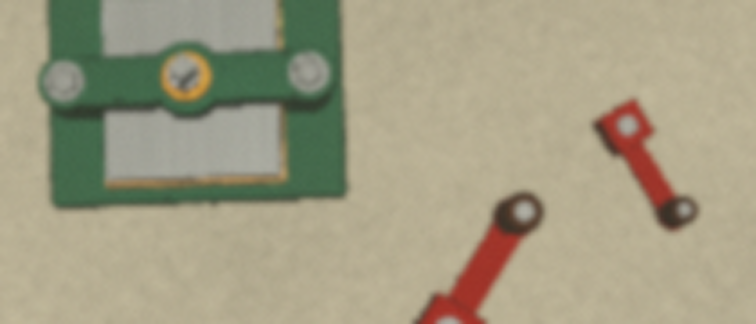

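The crop confirms the smaller red crank and the column nuts. Boss and knob triangulate 89 mm apart, which fits the given 90. I'll bring the wrist camera over the crank first.

```bash
cat >> h.py <<'E'
def plan(P,yaw,n,tilt=None):
    s=r.state(); R0=rot(s["orientation"]); p0=np.array(s["ee_pos"]); R1=down(yaw)
    v=R.from_matrix(R0.T@R1).as_rotvec(); sh=(np.array(P)-p0)/n
    for k in range(n):
        Rk=R0@R.from_rotvec(v*k/n).as_matrix()
        print([float(x) for x in np.round(np.r_[Rk.T@sh/.02,v/n/.12],2)], "|" if k%5==4 else "")
E
python3 -c "
from h import *
plan([0.50,-0.30,0.20],np.radians(27.4),20)"
```

```text
[0.96, -0.4, 0.08, -0.0, -0.0, -0.72] 
[0.99, -0.32, 0.08, -0.0, -0.0, -0.72] 
[1.01, -0.23, 0.08, -0.0, -0.0, -0.72] 
[1.03, -0.14, 0.08, -0.0, -0.0, -0.72] 
[1.04, -0.05, 0.08, -0.0, -0.0, -0.72] |
[1.04, 0.04, 0.08, -0.0, -0.0, -0.72] 
[1.03, 0.13, 0.08, -0.0, -0.0, -0.72] 
[1.02, 0.22, 0.08, -0.0, -0.0, -0.72] 
[0.99, 0.31, 0.08, -0.0, -0.0, -0.72] 
[0.96, 0.39, 0.08, -0.0, -0.0, -0.72] |
[0.93, 0.47, 0.08, -0.0, -0.0, -0.72] 
[0.88, 0.55, 0.08, -0.0, -0.0, -0.72] 
[0.83, 0.63, 0.08, -0.0, -0.0, -0.72] 
[0.77, 0.69, 0.08, -0.0, -0.0, -0.72] 
[0.71, 0.76, 0.08, -0.0, -0.0, -0.72] |
[0.64, 0.82, 0.08, -0.0, -0.0, -0.72] 
[0.57, 0.87, 0.08, -0.0, -0.0, -0.72] 
[0.49, 0.92, 0.08, -0.0, -0.0, -0.72] 
[0.41, 0.96, 0.08, -0.0, -0.0, -0.72] 
[0.32, 0.99, 0.08, -0.0, -0.0, -0.72] |
```

play_rows:
  rows:
    - [0.96, -0.4, 0.08, 0, 0, -0.72]
    - [1, -0.32, 0.08, 0, 0, -0.72]
    - [1, -0.23, 0.08, 0, 0, -0.72]
    - [1, -0.14, 0.08, 0, 0, -0.72]
    - [1, -0.05, 0.08, 0, 0, -0.72]
  hand: 1

```text
clock: 0.72
ee_pos: [0.2627, -0.5033, 0.2228]
orientation: [0.931, 0.365, -0.0, -0.0]
ft_force: [-0.3, -0.1, 0.0]
finger_gap: 0.999
grip_force: 0.0
```

play_rows:
  rows:
    - [1, 0.04, 0.08, 0, 0, -0.72]
    - [1, 0.13, 0.08, 0, 0, -0.72]
    - [1, 0.22, 0.08, 0, 0, -0.72]
    - [0.99, 0.31, 0.08, 0, 0, -0.72]
    - [0.96, 0.39, 0.08, 0, 0, -0.72]

```text
clock: 1.35
ee_pos: [0.3406, -0.4373, 0.2148]
orientation: [0.831, 0.556, -0.0, -0.0]
ft_force: [0.0, 0.4, -0.0]
finger_gap: 1.0
grip_force: 0.0
```

play_rows:
  rows:
    - [0.93, 0.47, 0.08, 0, 0, -0.72]
    - [0.88, 0.55, 0.08, 0, 0, -0.72]
    - [0.83, 0.63, 0.08, 0, 0, -0.72]
    - [0.77, 0.69, 0.08, 0, 0, -0.72]
    - [0.71, 0.76, 0.08, 0, 0, -0.72]

```text
clock: 1.98
ee_pos: [0.4198, -0.3701, 0.2068]
orientation: [0.693, 0.721, -0.0, -0.0]
ft_force: [0.4, 0.1, -0.1]
finger_gap: 0.998
grip_force: 0.0
```

play_rows:
  rows:
    - [0.64, 0.82, 0.08, 0, 0, -0.72]
    - [0.57, 0.87, 0.08, 0, 0, -0.72]
    - [0.49, 0.92, 0.08, 0, 0, -0.72]
    - [0.41, 0.96, 0.08, 0, 0, -0.72]
    - [0.32, 0.99, 0.08, 0, 0, -0.72]

```text
clock: 2.6
ee_pos: [0.4994, -0.303, 0.1988]
orientation: [0.522, 0.853, -0.0, -0.0]
ft_force: [1.0, 0.3, -0.3]
finger_gap: 1.0
grip_force: 0.0
```

Run:
```python
from h import *
import pickle
s=r.state(); i=r.camera_info("wrist"); im=r.capture("wrist"); pickle.dump(i,open("w1.pkl","wb")); cv2.imwrite("pics/w1.png",im[:,:,::-1])
print(s["clock"],s["q"],s["ee_pos"],rot(s["orientation"]))
```

```text
2.6 [-0.5454  0.2988 -0.1418  1.1311 -0.      0.5526] [ 0.4994 -0.303   0.1988] [[-0.4554  0.8903 -0.0008]
 [ 0.8903  0.4554  0.0004]
 [ 0.0008 -0.0005 -1.    ]]
```

View pics/w1.png

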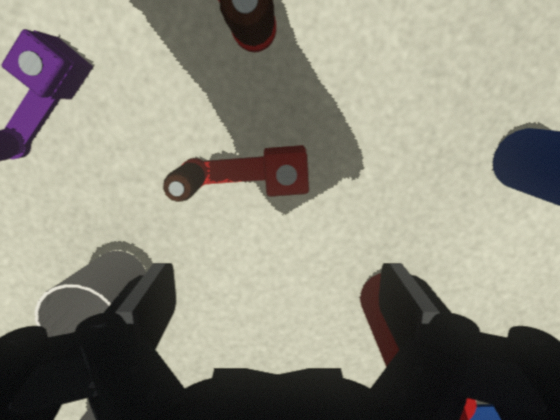

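The wrist view shows the small crank. Its boss disc is at about (286,175) with the top face spanning roughly (264..309, 146..196), and the knob top is at (176,188). The cup and the red bottle are well off behind the fingers.

Run:
```python
from h import *
import pickle
i=pickle.load(open("w1.pkl","rb")); t=r.camera_info("top"); sd=r.camera_info("side")
im=cv2.imread("pics/w1.png").astype(int); b,g,rd=im[...,0],im[...,1],im[...,2]
# discs: bright low-saturation blobs near guesses
for n,(u,v) in (("boss",(286,175)),("knob",(176,188))):
    w=im[v-16:v+17,u-16:u+17]; m=((w.min(2)>85)&(w.max(2)-w.min(2)<40)).astype(np.uint8)
    k,l,st,c=cv2.connectedComponentsWithStats(m); j=l[16,16]; print(n,st[j],c[j]+[u-16,v-16])
m=((rd>90)&(rd>2*g)).astype(np.uint8); m[:, :235]=0; m[:140]=0; m[205:]=0; m[:,330:]=0
q=cv2.findContours(m,0,2)[0]; q=max(q,key=cv2.contourArea); print(cv2.minAreaRect(q))
cand={"boss":((286,175),(363.7,219.2),(292,178)),"knob":((176,188),(379,243),(316,164))}
for n,(w,a,s_) in cand.items():
    print(n,"wrist+top",tri([(i,w),(t,a)]),"wrist+side",tri([(i,w),(sd,s_)]),"all",tri([(i,w),(t,a),(sd,s_)]))
B=atz(i,(286,175),.046); K=atz(i,(176,188),.067); d=K-B; print(B,K,np.hypot(*d[:2]),np.degrees(np.arctan2(d[1],d[0])))
for c in ((264,149),(306,146),(309,192),(267,196)): print(atz(i,c,.046))
```

```text
boss [   0    0   33   33 1088] [286.0055 174.9963]
knob [  8   9  16  16 198] [175.7374 188.3889]
((239.5, 180.0), (1.0, 0.0), 180.0)
boss wrist+top [ 0.4995 -0.2875  0.0627] wrist+side [ 0.5041 -0.2961  0.0126] all [ 0.5041 -0.2954  0.0134]
knob wrist+top [ 0.4239 -0.3369  0.0631] wrist+side [ 0.4242 -0.3409  0.0543] all [ 0.4241 -0.3382  0.0571]
[ 0.5023 -0.2903  0.046 ] [ 0.4254 -0.3367  0.067 ] 0.08982506020791235 -148.9078795967587
[ 0.4754 -0.2789  0.046 ]
[ 0.5058 -0.2606  0.046 ]
[ 0.5272 -0.2946  0.046 ]
[ 0.4961 -0.3146  0.046 ]
```

```bash
cat >> h.py <<'E'
def boxhull(i,c,yaw,x0,x1,w,z0,z1):
    e=np.array([np.cos(yaw),np.sin(yaw)]); f=np.array([-e[1],e[0]])
    P=[proj(i,np.r_[c+e*x+f*y,z]) for x in (x0,x1) for y in (-w/2,w/2) for z in (z0,z1)]
    return cv2.convexHull(np.array(P,np.float32))
def fill(sh,hulls):
    m=np.zeros((sh[0]*4,sh[1]*4),np.uint8)
    for h in hulls: cv2.fillConvexPoly(m,np.round((h+.5)*4).astype(np.int32),1)
    return cv2.resize(m.astype(np.float32),(sh[1],sh[0]),interpolation=cv2.INTER_AREA)
E
python3 - <<'E'
from h import *
import pickle
from scipy.optimize import minimize
i=pickle.load(open("w1.pkl","rb")); im=cv2.imread("pics/w1.png").astype(float)
m=((im[...,2]>1.8*im[...,1])&(im[...,2]>45)).astype(np.float32)
cv2.circle(m,(286,175),11,1,-1); z=np.zeros_like(m); z[135:210,215:330]=1
def f(p):
    c=np.array(p[:2]);M=fill(m.shape,[boxhull(i,c,p[2],-.019,.019,.038,0,.046),boxhull(i,c,p[2],.019,.076,.022,0,.009)])
    return (abs(M-m)*z).sum()
x=np.array([.502,-.290,np.radians(-148.9)])
best=minimize(f,x,method="Nelder-Mead",options=dict(initial_simplex=x+np.array([[0,0,0],[.004,0,0],[0,.004,0],[0,0,.06]])))
print(best.x,np.degrees(best.x[2]),best.fun,(m*z).sum())
yaw=best.x[2]+np.pi
plan([best.x[0],best.x[1],.10],yaw,5)
plan([best.x[0],best.x[1],.016],yaw,10)
E
```

```text
[ 0.5009 -0.2898 -2.5785] -147.73584086611757 374.125 2978.0
[0.1, 0.05, 0.99, 0.0, -0.0, -0.14] 
[0.1, 0.05, 0.99, 0.0, -0.0, -0.14] 
[0.1, 0.05, 0.99, 0.0, -0.0, -0.14] 
[0.1, 0.06, 0.99, 0.0, -0.0, -0.14] 
[0.1, 0.06, 0.99, 0.0, -0.0, -0.14] |
[0.05, 0.02, 0.91, 0.0, -0.0, -0.07] 
[0.05, 0.03, 0.91, 0.0, -0.0, -0.07] 
[0.05, 0.03, 0.91, 0.0, -0.0, -0.07] 
[0.05, 0.03, 0.91, 0.0, -0.0, -0.07] 
[0.05, 0.03, 0.91, 0.0, -0.0, -0.07] |
[0.05, 0.03, 0.91, 0.0, -0.0, -0.07] 
[0.05, 0.03, 0.91, 0.0, -0.0, -0.07] 
[0.05, 0.03, 0.91, 0.0, -0.0, -0.07] 
[0.05, 0.03, 0.91, 0.0, -0.0, -0.07] 
[0.05, 0.03, 0.91, 0.0, -0.0, -0.07] |
```

play_rows:
  rows:
    - [0.05, 0.03, 0.91, 0, 0, -0.13]
    - [0.05, 0.03, 0.91, 0, 0, -0.13]
    - [0.05, 0.03, 0.91, 0, 0, -0.13]
    - [0.05, 0.03, 0.91, 0, 0, -0.13]
    - [0.05, 0.03, 0.91, 0, 0, -0.13]

```text
clock: 3.28
ee_pos: [0.4989, -0.2978, 0.1074]
orientation: [0.49, 0.872, -0.0, -0.0]
ft_force: [0.6, -0.3, 0.4]
finger_gap: 0.998
grip_force: 0.0
```

play_rows:
  rows:
    - [0.05, 0.03, 0.91, 0, 0, 0]
    - [0.05, 0.03, 0.91, 0, 0, 0]
    - [0.05, 0.03, 0.91, 0, 0, 0]
    - [0.05, 0.03, 0.91, 0, 0, 0]
    - [0.05, 0.03, 0.91, 0, 0, 0]

```text
clock: 3.9
ee_pos: [0.4989, -0.292, 0.0164]
orientation: [0.49, 0.872, -0.0, -0.0]
ft_force: [-0.1, 0.1, -0.2]
finger_gap: 0.998
grip_force: 0.0
```

play_rows:
  rows:
    - [0, 0, 0, 0, 0, 0]
    - [0, 0, 0, 0, 0, 0]
    - [0, 0, 0, 0, 0, 0]
    - [0, 0, 0, 0, 0, 0]
    - [0, 0, 0, 0, 0, 0]
  hand: -1
  newtons: 60

```text
clock: 4.53
ee_pos: [0.5006, -0.2926, 0.0186]
orientation: [0.489, 0.872, 0.0, 0.001]
ft_force: [0.5, 0.1, 5.7]
finger_gap: 0.435
grip_force: 61.5
```

Run:
```python
from h import *
s=r.state(); Rm=rot(s["orientation"]); print(s["clock"],s["ee_pos"],np.degrees(np.arctan2(Rm[1,1],Rm[0,1])),s["finger_gap"],s["grip_force"],s["ft_force"])
```

```text
4.525 [ 0.5006 -0.2926  0.0186] 31.396987395877435 0.43482212385633234 61.51186505332589 [0.5157 0.1144 5.701 ]
```

play_rows:
  rows:
    - [0, 0, -0.5, 0, 0, 0]
    - [0, 0, -1, 0, 0, 0]
    - [0, 0, -1, 0, 0, 0]
    - [0, 0, -1, 0, 0, 0]
    - [0, 0, -1, 0, 0, 0]
  newtons: 80

```text
clock: 5.15
ee_pos: [0.4985, -0.2916, 0.1077]
orientation: [0.489, 0.872, -0.0, -0.001]
ft_force: [0.4, -0.1, -3.3]
finger_gap: 0.431
grip_force: 80.7
```

Run:
```python
from h import *
s=r.state(); print(s["ee_pos"],s["finger_gap"],s["grip_force"],s["ft_force"],s["wrist_torque"])
plan([.561,.036,.25],np.radians(31.4),15)
```

```text
[ 0.4985 -0.2916  0.1077] 0.4307690062832279 80.6712812371552 [ 0.445  -0.1451 -3.2846] [-0.012  -0.097  -0.0028]
[0.82, 0.75, -0.47, -0.0, -0.0, -0.0] 
[0.82, 0.75, -0.47, -0.0, -0.0, -0.0] 
[0.82, 0.75, -0.47, -0.0, -0.0, -0.0] 
[0.82, 0.75, -0.47, -0.0, -0.0, -0.0] 
[0.82, 0.75, -0.47, -0.0, -0.0, -0.0] |
[0.82, 0.75, -0.47, -0.0, -0.0, -0.0] 
[0.82, 0.75, -0.47, -0.0, -0.0, -0.0] 
[0.82, 0.75, -0.47, -0.0, -0.0, -0.0] 
[0.82, 0.75, -0.47, -0.0, -0.0, -0.0] 
[0.82, 0.75, -0.47, -0.0, -0.0, -0.0] |
[0.82, 0.75, -0.47, -0.0, -0.0, -0.0] 
[0.82, 0.75, -0.47, -0.0, -0.0, -0.0] 
[0.82, 0.75, -0.47, -0.0, -0.0, -0.0] 
[0.82, 0.75, -0.47, -0.0, -0.0, -0.0] 
[0.82, 0.75, -0.47, -0.0, -0.0, -0.0] |
```

play_rows:
  rows:
    - [0.82, 0.75, -0.47, 0, 0, 0]
    - [0.82, 0.75, -0.47, 0, 0, 0]
    - [0.82, 0.75, -0.47, 0, 0, 0]
    - [0.82, 0.75, -0.47, 0, 0, 0]
    - [0.82, 0.75, -0.47, 0, 0, 0]

```text
clock: 5.78
ee_pos: [0.5198, -0.1808, 0.154]
orientation: [0.489, 0.872, 0.0, -0.001]
ft_force: [0.5, 0.6, -2.8]
finger_gap: 0.431
grip_force: 81.0
```

play_rows:
  rows:
    - [0.82, 0.75, -0.47, 0, 0, 0]
    - [0.82, 0.75, -0.47, 0, 0, 0]
    - [0.82, 0.75, -0.47, 0, 0, 0]
    - [0.82, 0.75, -0.47, 0, 0, 0]
    - [0.82, 0.75, -0.47, 0, 0, 0]

```text
clock: 6.4
ee_pos: [0.5409, -0.072, 0.201]
orientation: [0.489, 0.872, -0.0, -0.001]
ft_force: [0.2, -0.2, -3.0]
finger_gap: 0.434
grip_force: 81.0
```

play_rows:
  rows:
    - [0.82, 0.75, -0.47, 0, 0, 0]
    - [0.82, 0.75, -0.47, 0, 0, 0]
    - [0.82, 0.75, -0.47, 0, 0, 0]
    - [0.82, 0.75, -0.47, 0, 0, 0]
    - [0.82, 0.75, -0.47, 0, 0, 0]

```text
clock: 7.02
ee_pos: [0.5621, 0.0369, 0.2479]
orientation: [0.489, 0.872, -0.0, -0.001]
ft_force: [0.9, -0.4, -3.4]
finger_gap: 0.431
grip_force: 81.0
```

Run:
```python
from h import *
import pickle
s=r.state(); i=r.camera_info("wrist"); im=r.capture("wrist"); pickle.dump((i,s),open("w2.pkl","wb")); cv2.imwrite("pics/w2.png",im[:,:,::-1])
print(s["clock"],s["q"],s["ee_pos"])
```

```text
7.025 [ 0.0654  0.2399 -0.1067  1.2262  0.0003  1.0875] [0.5621 0.0369 0.2479]
```

View pics/w2.png

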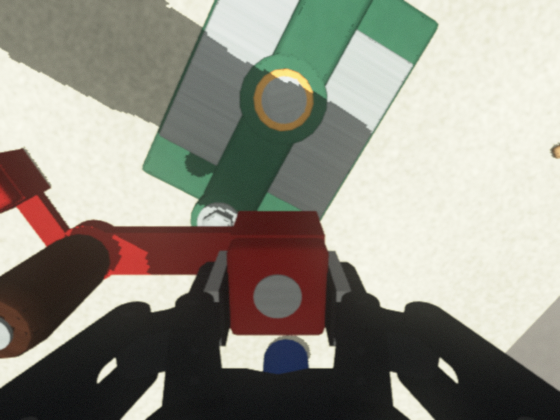

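The held crank's boss disc is at (277,297) and the screw with its brass ring is at about (284,99). I need a magnified, contrast-stretched view to see how the square is turned.

Run:
```python
import cv2,numpy as np
im=cv2.imread("pics/w2.png")[62:134,244:324]; im=cv2.resize(im,None,fx=8,fy=8,interpolation=cv2.INTER_CUBIC)
c=cv2.createCLAHE(3,(4,4)); im=cv2.merge([c.apply(x) for x in cv2.split(im)]); cv2.imwrite("pics/w2c.png",im)
```

```text
(no output)
```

View pics/w2c.png

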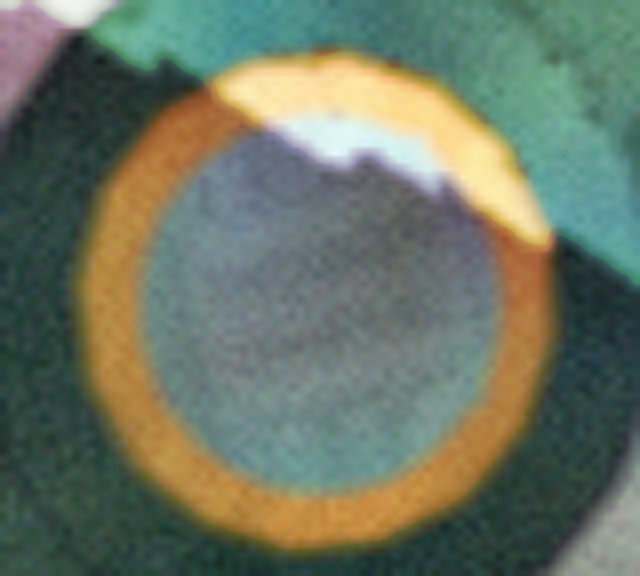

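The gripper's shadow hides the square, so I'll average several frames, then stretch the contrast.

Run:
```python
from h import *
def av(n,k): return np.mean([r.capture(n).astype(float) for _ in range(k)],0)
w=av("wrist",14); np.save("w2avg.npy",w)
t=av("top",6); np.save("topavg.npy",t); sd=av("side",6); np.save("sideavg.npy",sd)
def prep(a,y0,y1,x0,x1,f,mask=True):
    c=a[y0:y1,x0:x1].mean(2).astype(np.float32); c=cv2.resize(c,None,fx=f,fy=f,interpolation=cv2.INTER_CUBIC); return c
c=prep(w,72,126,258,312,7); lo,hi=np.percentile(c[80:300,60:260],[2,97]); A=np.clip((c-lo)/(hi-lo),0,1)*255
T=prep(t,190,222,225,257,12); S=prep(sd,216,248,246,278,12)
n=lambda c:(c-c.min())/(c.max()-c.min())*255
out=np.zeros((384,378+384),np.uint8); out[:378,:378]=A; out[:,378:]=n(T); 
cv2.imwrite("pics/avg.png",out); print(lo,hi,r.state()["clock"])
cv2.imwrite("pics/S.png",n(S))
```

```text
110.0106851196289 121.79416725158691 8.375[ WARN:0@24.386] global loadsave.cpp:1063 imwrite_ Unsupported depth image for selected encoder is fallbacked to CV_8U.
```

View pics/avg.png

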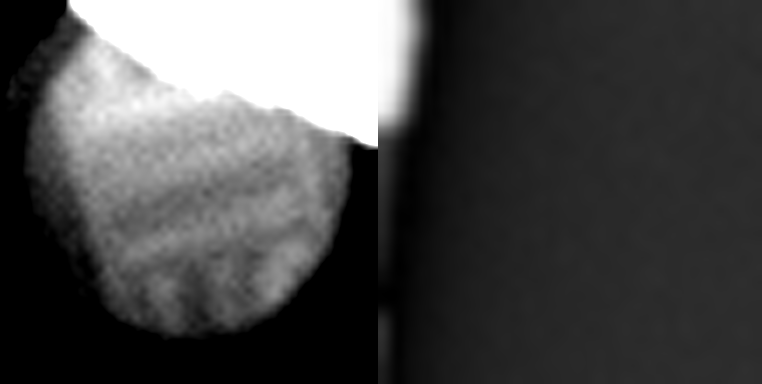

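The averaged view suggests edges tilted about 10 to 15° but is ambiguous. The shadow's edge falls just beyond the square, so backing off about 32 mm should put it in the light.

play_rows:
  rows:
    - [-0.8, 0, 0, 0, 0, 0]
    - [-0.8, 0, 0, 0, 0, 0]
    - [0, 0, 0, 0, 0, 0]
    - [0, 0, 0, 0, 0, 0]
    - [0, 0, 0, 0, 0, 0]

```text
clock: 9.0
ee_pos: [0.5798, 0.008, 0.2482]
orientation: [0.489, 0.872, -0.0, -0.0]
ft_force: [-0.3, -0.2, -3.6]
finger_gap: 0.433
grip_force: 80.9
```

Run:
```python
from h import *
import pickle
s=r.state(); i=r.camera_info("wrist"); pickle.dump((i,s),open("w3.pkl","wb"))
w=np.mean([r.capture("wrist").astype(float) for _ in range(8)],0); np.save("w3avg.npy",w)
j,s2=pickle.load(open("w2.pkl","rb"))
u,v=np.round(proj(i,atz(j,(284,99),.175))).astype(int); print(u,v,s["ee_pos"])
y0=max(0,v-30); c=w[y0:v+30,u-34:u+34,::-1].astype(np.float32); c=cv2.resize(c,None,fx=8,fy=8,interpolation=cv2.INTER_CUBIC)
g=c.mean(2); lo,hi=np.percentile(g,[5,98]); cv2.imwrite("pics/w3c.png",np.clip((c-lo)/(hi-lo)*255,0,255).astype(np.uint8)); print(u-34,y0,c.shape)
```

```text
284 36 [0.5798 0.008  0.2482]
250 6 (480, 544, 3)
```

View pics/w3c.png

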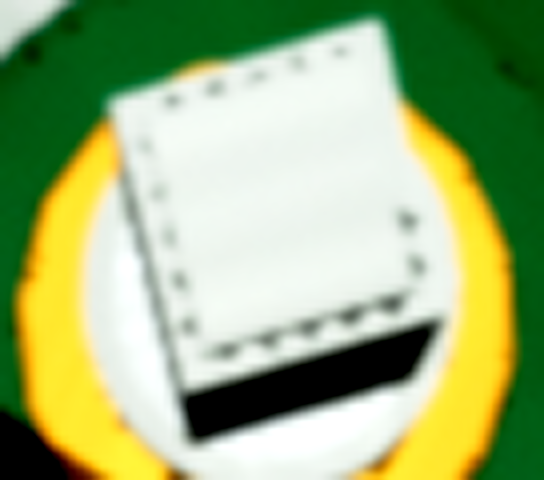

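Now it is clear. The 18 mm outline has corners at crop (110,100), (380,18), (440,320) and (185,390). I'll fit the square's pose to those corners and measure the boss in the hand.

Run:
```python
from h import *
import pickle
from scipy.optimize import least_squares
i,s=pickle.load(open("w3.pkl","rb")); t=r.camera_info("top")
C=np.array([(110,100),(380,18),(440,320),(185,390)],float); C=(C+.5)/8-.5+[250,6]
def sq(p):
    a=p[3]+np.radians([135,45,-45,-135]); return np.stack([p[0]+.009*2**.5*np.cos(a),p[1]+.009*2**.5*np.sin(a),np.full(4,p[2])],1)
best=None
for z in (None,.168,.172,.176,.180):
  for y0 in np.radians(np.arange(0,360,30)):
    f=lambda p:(np.array([proj(i,P) for P in sq(p if z is None else [p[0],p[1],z,p[3]])])-C).ravel()
    o=least_squares(f,[.52,.1,.174,y0]); 
    if best is None or best[0]!=z or o.cost<best[1].cost: best=(z,o)
  o=best[1]; print(z,o.x[:3],np.degrees(o.x[3])%90,o.cost)
  best=None
# height from the nuts: image shoulder etc.
for z in (.17,.174,.178): print(z,proj(t,[*atz(i,C.mean(0),z)[:2],z]), proj(r.camera_info("side"),[*atz(i,C.mean(0),z)[:2],z]))
# boss in hand
j,s2=pickle.load(open("w2.pkl","rb")); 
for u in ((277.5,297),):
    P=atz(j,u,s2["ee_pos"][2]+.0274); print("boss in tool",rot(s2["orientation"]).T@(P-s2["ee_pos"]))
w=np.load("w2avg.npy"); c=w[200:345,215:345,::-1].astype(np.float32); cv2.imwrite("pics/boss.png",cv2.resize(c,None,fx=4,fy=4,interpolation=2).clip(0,255).astype(np.uint8))
```

```text
None [0.5285 0.1007 0.1896] 45.89396860519588 0.45727750517385796
0.168 [0.5269 0.1042 0.174 ] 45.89388500735096 12.864818832926236
0.172 [0.5272 0.1035 0.174 ] 45.8939010036141 9.008150770398958
0.176 [0.5275 0.1029 0.1108] 45.893930541437896 5.7637286799379295
0.18 [0.5278 0.1022 0.1713] 45.89393748366118 3.210600630594714
0.17 [239.0196 204.1067] [260.5857 236.0077]
0.174 [239.1199 203.8245] [260.5085 234.942 ]
0.178 [239.2206 203.5408] [260.431  233.8726]
boss in tool [ 0.0009  0.0007 -0.0274]
```

View pics/boss.png

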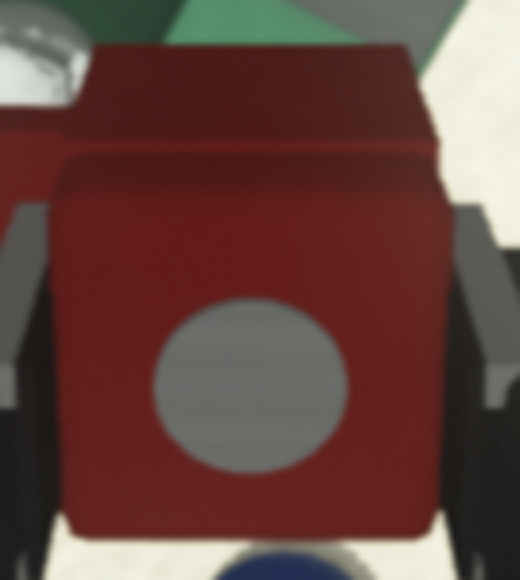

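The boss is square to the tool (its front edge is level in the picture), and its disc seems raised. I'll refine the screw axis from the brass ring, whose height of 140 mm is known, and the boss's x offset from its edges.

Run:
```python
from h import *
import pickle
from scipy.optimize import least_squares
j,s2=pickle.load(open("w2.pkl","rb")); i,s=pickle.load(open("w3.pkl","rb"))
w=np.load("w3avg.npy"); w2=np.load("w2avg.npy")
for a,cam,y0,y1,x0,x1 in ((w2,j,62,136,244,324),(w,i,0,75,244,324)):
    c=a[y0:y1,x0:x1]; m=((c[...,0]>1.5*c[...,2])&(c[...,0]>1.15*c[...,1])&(c[...,0]>60)).astype(np.uint8)
    k,l,st,_=cv2.connectedComponentsWithStats(m); b=1+np.argmax(st[1:,4]); pts=np.argwhere(l==b)[:,::-1]+[x0,y0]
    # outer boundary circle of ring at z=.14 in the world plane
    h=cv2.convexHull(pts.astype(np.int32))[:,0]; h=h[(h[:,1]>y0+1)]
    W=np.array([atz(cam,u,.14)[:2] for u in h]); o=least_squares(lambda p:np.hypot(W[:,0]-p[0],W[:,1]-p[1])-p[2],[.525,.1,.02],loss="soft_l1",f_scale=.0005); print("ring",o.x,np.sqrt(2*o.cost/len(h)),st[b])
t=r.camera_info("top"); sd=r.camera_info("side"); print("ring pred top/side",proj(t,[*o.x[:2],.14]),proj(sd,[*o.x[:2],.14]))
for a,b in (("top0",t),("side0",sd)):
    im=cv2.imread(f"pics/{a}.png").astype(int); u,v=proj(b,[.527,.102,.14]).astype(int); c=im[v-10:v+11,u-10:u+11]
    m=(c[...,2]>1.5*c[...,0])&(c[...,2]>90)&(c[...,2]>1.1*c[...,1]); q=np.argwhere(m)[:,::-1]+[u-10,v-10]; print(a,len(q),q.mean(0),cv2.minEnclosingCircle(q.astype(np.float32)))
C=np.array([(110,100),(380,18),(440,320),(185,390)],float); C=((C+.5)/8-.5+[250,6]).mean(0)
for z in (.165,.17,.175,.18,.185,.19): print(z,atz(i,C,z)[:2])
Rm=rot(s2["orientation"]); f=lambda uv,dz: Rm.T@(atz(j,uv,s2["ee_pos"][2]+dz)-s2["ee_pos"])
print("bottom front",f((277.2,211.2),-.0186),f((237.5,211.2),-.0186),f((317,211.2),-.0186)); print("top back",f((277.5,334.9),.0274)); print("top front",f((277.5,240),.0274),f((277.5,246),.0274))
```

```text
ring [0.5277 0.1016 0.0198] 0.0004109028655694209 [ 10  10  59  56 797]
ring [0.5259 0.0939 0.0136] 0.0005803797305375047 [ 10  56  29  19 137]
ring pred top/side [243.1046 205.8898] [261.8619 239.8437]
top0 75 [242.16   207.4267] ((241.18292236328125, 205.93902587890625), 6.899237155914307)
side0 75 [260.52 245.24] ((260.5, 243.5), 6.96429443359375)
0.165 [0.5266 0.1047]
0.17 [0.527  0.1039]
0.175 [0.5274 0.1031]
0.18 [0.5278 0.1023]
0.185 [0.5281 0.1015]
0.19 [0.5285 0.1007]
bottom front [0.0198 0.0007 0.0186] [ 0.0198 -0.0186  0.0187] [0.0198 0.0199 0.0186]
top back [-0.0156  0.0007 -0.0274]
top front [ 0.0238  0.0008 -0.0274] [ 0.0215  0.0008 -0.0274]
```

Run:
```python
from h import *
plan([.5286,.0998,.225],np.radians(45.9),10)
```

```text
[0.53, 0.02, 0.12, 0.0, 0.0, -0.21] 
[0.52, 0.03, 0.12, 0.0, 0.0, -0.21] 
[0.52, 0.05, 0.12, 0.0, 0.0, -0.21] 
[0.52, 0.06, 0.12, 0.0, 0.0, -0.21] 
[0.52, 0.07, 0.12, 0.0, 0.0, -0.21] |
[0.52, 0.09, 0.12, 0.0, 0.0, -0.21] 
[0.52, 0.1, 0.12, 0.0, 0.0, -0.21] 
[0.51, 0.11, 0.12, 0.0, 0.0, -0.21] 
[0.51, 0.13, 0.12, 0.0, 0.0, -0.21] 
[0.51, 0.14, 0.12, 0.0, 0.0, -0.21] |
```

play_rows:
  rows:
    - [0.53, 0.02, 0.12, 0, 0, -0.21]
    - [0.52, 0.03, 0.12, 0, 0, -0.21]
    - [0.52, 0.05, 0.12, 0, 0, -0.21]
    - [0.52, 0.06, 0.12, 0, 0, -0.21]
    - [0.52, 0.07, 0.12, 0, 0, -0.21]

```text
clock: 10.02
ee_pos: [0.5539, 0.0544, 0.2361]
orientation: [0.433, 0.902, 0.0, -0.0]
ft_force: [-0.8, 0.0, -3.3]
finger_gap: 0.427
grip_force: 81.0
```

play_rows:
  rows:
    - [0.52, 0.09, 0.12, 0, 0, -0.21]
    - [0.52, 0.1, 0.12, 0, 0, -0.21]
    - [0.51, 0.11, 0.12, 0, 0, -0.21]
    - [0.51, 0.13, 0.12, 0, 0, -0.21]
    - [0.51, 0.14, 0.12, 0, 0, -0.21]

```text
clock: 10.65
ee_pos: [0.5284, 0.1003, 0.2242]
orientation: [0.375, 0.927, 0.0, 0.0]
ft_force: [0.2, -0.0, -3.7]
finger_gap: 0.428
grip_force: 81.0
```

play_rows:
  rows:
    - [0, 0, 0.2, 0, 0, 0]
    - [0, 0, 0.2, 0, 0, 0]
    - [0, 0, 0.2, 0, 0, 0]
    - [0, 0, 0, 0, 0, 0]
    - [0, 0, 0, 0, 0, 0]

```text
clock: 11.28
ee_pos: [0.5289, 0.0995, 0.2123]
orientation: [0.376, 0.927, 0.0, 0.0]
ft_force: [-0.5, -0.1, -3.3]
finger_gap: 0.432
grip_force: 81.0
```

```bash
cat > st.py <<'E'
from h import *
s=r.state(); Rm=rot(s["orientation"]); print(s["clock"],s["ee_pos"],"yaw",np.degrees(np.arctan2(Rm[1,1],Rm[0,1])).round(2),"tilt",Rm[:2,2],"gap",round(s["finger_gap"],3),round(s["grip_force"],1),"F",s["ft_force"],"T",s["wrist_torque"])
E
python3 st.py
```

```text
11.275 [0.5289 0.0995 0.2123] yaw 45.82 tilt [0. 0.] gap 0.432 81.0 F [-0.5452 -0.0668 -3.262 ] T [ 0.0298 -0.0543  0.0007]
```

play_rows:
  rows:
    - [0, 0, 0.1, 0, 0, 0]
    - [0, 0, 0.1, 0, 0, 0]
    - [0, 0, 0.1, 0, 0, 0]
    - [0, 0, 0, 0, 0, 0]
    - [0, 0, 0, 0, 0, 0]

```text
clock: 11.9
ee_pos: [0.5288, 0.0997, 0.2063]
orientation: [0.376, 0.927, 0.0, -0.0]
ft_force: [0.1, -0.0, -3.9]
finger_gap: 0.428
grip_force: 81.0
```

play_rows:
  rows:
    - [0, 0, 0.1, 0, 0, 0]
    - [0, 0, 0.1, 0, 0, 0]
    - [0, 0, 0, 0, 0, 0]
    - [0, 0, 0, 0, 0, 0]
    - [0, 0, 0, 0, 0, 0]

```text
clock: 12.52
ee_pos: [0.5288, 0.0997, 0.2024]
orientation: [0.376, 0.927, 0.0, 0.0]
ft_force: [-0.7, -0.1, -3.7]
finger_gap: 0.427
grip_force: 81.0
```

play_rows:
  rows:
    - [0, 0, 0.1, 0, 0, 0]
    - [0, 0, 0.1, 0, 0, 0]
    - [0, 0, 0, 0, 0, 0]
    - [0, 0, 0, 0, 0, 0]
    - [0, 0, 0, 0, 0, 0]

```text
clock: 13.15
ee_pos: [0.5288, 0.0997, 0.1984]
orientation: [0.376, 0.927, 0.0, 0.0]
ft_force: [-0.2, 0.6, -3.5]
finger_gap: 0.426
grip_force: 81.0
```

play_rows:
  rows:
    - [0, 0, 0.1, 0, 0, 0]
    - [0, 0, 0.1, 0, 0, 0]
    - [0, 0, 0, 0, 0, 0]
    - [0, 0, 0, 0, 0, 0]
    - [0, 0, 0, 0, 0, 0]

```text
clock: 13.78
ee_pos: [0.5288, 0.0997, 0.1943]
orientation: [0.376, 0.927, 0.0, 0.0]
ft_force: [0.2, -0.3, -3.7]
finger_gap: 0.431
grip_force: 81.0
```

```bash
python3 st.py
```

```text
13.775 [0.5288 0.0997 0.1943] yaw 45.84 tilt [0.0001 0.    ] gap 0.431 81.0 F [ 0.2367 -0.2703 -3.6598] T [ 0.1256 -0.0975  0.0528]
```

play_rows:
  rows:
    - [0, 0, 0.1, 0, 0, 0]
    - [0, 0, 0.1, 0, 0, 0]
    - [0, 0, 0, 0, 0, 0]
    - [0, 0, 0, 0, 0, 0]
    - [0, 0, 0, 0, 0, 0]

```text
clock: 14.4
ee_pos: [0.5288, 0.0997, 0.1904]
orientation: [0.376, 0.927, 0.0, 0.0]
ft_force: [-0.3, 0.3, -3.1]
finger_gap: 0.433
grip_force: 81.0
```

play_rows:
  rows:
    - [0, 0, 0.1, 0, 0, 0]
    - [0, 0, 0.1, 0, 0, 0]
    - [0, 0, 0, 0, 0, 0]
    - [0, 0, 0, 0, 0, 0]
    - [0, 0, 0, 0, 0, 0]

```text
clock: 15.02
ee_pos: [0.5288, 0.0997, 0.1864]
orientation: [0.376, 0.927, 0.0, 0.0]
ft_force: [0.6, -0.2, -3.5]
finger_gap: 0.43
grip_force: 81.0
```

```bash
python3 st.py
```

```text
15.025 [0.5288 0.0997 0.1864] yaw 45.84 tilt [0.0002 0.    ] gap 0.43 81.0 F [ 0.6392 -0.1809 -3.5445] T [ 0.0609 -0.0426 -0.0151]
```

play_rows:
  rows:
    - [0, 0, 0.1, 0, 0, 0]
    - [0, 0, 0.1, 0, 0, 0]
    - [0, 0, 0, 0, 0, 0]
    - [0, 0, 0, 0, 0, 0]
    - [0, 0, 0, 0, 0, 0]

```text
clock: 15.65
ee_pos: [0.5288, 0.0997, 0.1824]
orientation: [0.376, 0.927, 0.0, 0.0]
ft_force: [-0.8, -0.3, -2.8]
finger_gap: 0.434
grip_force: 81.0
```

play_rows:
  rows:
    - [0, 0, 0.1, 0, 0, 0]
    - [0, 0, 0.1, 0, 0, 0]
    - [0, 0, 0, 0, 0, 0]
    - [0, 0, 0, 0, 0, 0]
    - [0, 0, 0, 0, 0, 0]

```text
clock: 16.27
ee_pos: [0.5291, 0.0998, 0.1809]
orientation: [0.376, 0.927, 0.001, 0.001]
ft_force: [-6.3, -1.6, 15.2]
finger_gap: 0.43
grip_force: 83.4
```

```bash
python3 st.py
```

```text
16.275 [0.5291 0.0998 0.1809] yaw 45.84 tilt [0.0023 0.0005] gap 0.43 83.4 F [-6.3094 -1.6245 15.2236] T [-0.2009  1.3911  0.0219]
```

play_rows:
  rows:
    - [0, 0, -0.2, 0, 0, 0]
    - [0, 0, 0, 0, 0, 0]
    - [0.1, 0, 0, 0, 0, 0]
    - [0.05, 0, 0, 0, 0, 0]
    - [0, 0, 0, 0, 0, 0]

```text
clock: 16.9
ee_pos: [0.5283, 0.1003, 0.182]
orientation: [0.376, 0.926, -0.001, 0.002]
ft_force: [5.5, -4.9, -5.8]
finger_gap: 0.43
grip_force: 80.8
```

```bash
python3 st.py
```

```text
16.9 [0.5283 0.1003 0.182 ] yaw 45.79 tilt [ 0.0028 -0.0037] gap 0.43 80.8 F [ 5.4564 -4.9013 -5.8225] T [-1.075  -1.3468  0.0612]
```

play_rows:
  rows:
    - [-0.15, 0, 0, 0, 0, 0]
    - [-0.1, 0, 0, 0, 0, 0]
    - [-0.05, 0, 0, 0, 0, 0]
    - [0, 0, 0, 0, 0, 0]
    - [0, 0, 0, 0, 0, 0]

```text
clock: 17.52
ee_pos: [0.5292, 0.099, 0.1817]
orientation: [0.375, 0.927, 0.001, -0.002]
ft_force: [-4.3, 4.1, -3.4]
finger_gap: 0.431
grip_force: 81.0
```

```bash
python3 st.py
```

```text
17.525 [0.5292 0.099  0.1817] yaw 45.9 tilt [-0.0033  0.0028] gap 0.431 81.0 F [-4.2946  4.0532 -3.4191] T [ 1.038   0.8492 -0.0017]
```

Sideways it is held to within about 0.85 mm at up to 7 N, so the square is inside the socket. I'll re-centre and press down to check that it is fully home.

play_rows:
  rows:
    - [0.15, 0, 0, 0, 0, 0]
    - [0, 0, 0.1, 0, 0, 0.2]
    - [0, 0, 0.1, 0, 0, -0.4]
    - [0, 0, 0.1, 0, 0, 0.2]
    - [0, 0, 0, 0, 0, 0]

```text
clock: 18.15
ee_pos: [0.5297, 0.0999, 0.1808]
orientation: [0.376, 0.926, 0.001, 0.002]
ft_force: [-10.4, -1.4, 27.5]
finger_gap: 0.436
grip_force: 85.0
```

```bash
python3 st.py
```

```text
18.15 [0.5297 0.0999 0.1808] yaw 45.79 tilt [0.0044 0.0009] gap 0.436 85.0 F [-10.3829  -1.4261  27.5294] T [-0.1513  2.2913  0.0825]
```

It stops hard at the same depth under about 31 N, even with a yaw wiggle, so the socket's roof is on the square. Now I'll unload, open, and move over to the knob.

play_rows:
  rows:
    - [0, 0, -0.2, 0, 0, 0]
    - [0, 0, -0.02, 0, 0, 0]
    - [0, 0, 0, 0, 0, 0]
    - [0, 0, 0, 0, 0, 0]
    - [0, 0, 0, 0, 0, 0]

```text
clock: 18.77
ee_pos: [0.5292, 0.0996, 0.181]
orientation: [0.376, 0.927, 0.0, 0.0]
ft_force: [0.1, -1.2, 3.4]
finger_gap: 0.429
grip_force: 81.9
```

play_rows:
  rows:
    - [0, 0, 0, 0, 0, 0]
    - [0, 0, 0, 0, 0, 0]
    - [0, 0, 0, 0, 0, 0]
    - [0, 0, 0, 0, 0, 0]
    - [0, 0, 0, 0, 0, 0]
  hand: 0.4

```text
clock: 19.4
ee_pos: [0.5287, 0.0997, 0.1806]
orientation: [0.376, 0.927, -0.0, -0.0]
ft_force: [-0.2, 0.4, 0.1]
finger_gap: 0.702
grip_force: 0.0
```

```bash
python3 st.py
```

```text
19.4 [0.5287 0.0997 0.1806] yaw 45.84 tilt [-0.0001 -0.    ] gap 0.702 0.0 F [-0.2227  0.3548  0.1441] T [-0.0175 -0.0047  0.0551]
```

play_rows:
  rows:
    - [0, 0, -0.5, 0, 0, 0]
    - [0, 0, -1, 0, 0, 0]
    - [0, 0, -1, 0, 0, 0]
    - [0, 0, -1, 0, 0, 0]
    - [0, 0, -0.7, 0, 0, 0]

```text
clock: 20.02
ee_pos: [0.5292, 0.0998, 0.2664]
orientation: [0.376, 0.927, 0.0, 0.001]
ft_force: [0.9, 0.6, -0.2]
finger_gap: 0.698
grip_force: 0.0
```

play_rows:
  rows:
    - [0.02, -0.9, 0, 0, 0, 0]
    - [0.02, -0.9, 0, 0, 0, 0]
    - [0.02, -0.9, 0, 0, 0, 0]
    - [0.02, -0.9, 0, 0, 0, 0]
    - [0.02, -0.9, 0, 0, 0, 0]

```text
clock: 20.65
ee_pos: [0.4635, 0.0355, 0.2645]
orientation: [0.376, 0.927, -0.0, -0.0]
ft_force: [0.6, 0.2, 0.0]
finger_gap: 0.705
grip_force: 0.0
```

```bash
python3 - <<'E'
from h import *
import pickle
s=r.state(); i=r.camera_info("wrist"); im=r.capture("wrist"); cv2.imwrite("pics/w4.png",im[:,:,::-1]); pickle.dump((i,s),open("w4.pkl","wb"))
E
python3 st.py
```

```text
20.7 [0.462  0.0344 0.2647] yaw 45.78 tilt [-0.0013 -0.0011] gap 0.701 0.0 F [-1.4142 -1.5645  0.2422] T [-0.0577  0.1605  0.0249]
```

View pics/w4.png

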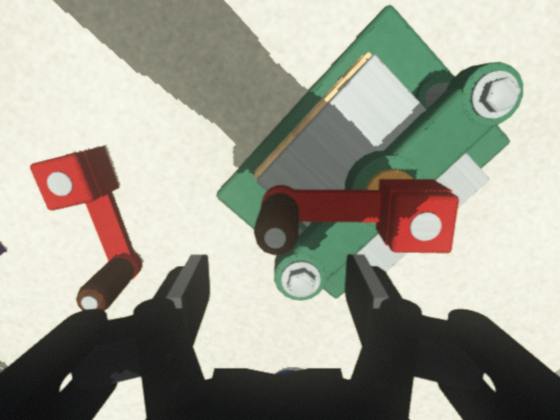

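The picture shows the crank standing upright on the screw, with its boss disc at (425,225) and knob top at (274,238), just ahead of the open fingers. The other red crank is on the left.

Run:
```python
from h import *
import pickle
i,s=pickle.load(open("w4.pkl","rb")); Rm=rot(s["orientation"])
for z in (.219,.224,.229,.234):
    K=atz(i,(274.5,238),z); B=atz(i,(425.5,225.5),z-.017); print(z,K,B,np.hypot(*(K-B)[:2]),"tool",Rm.T@(K-s["ee_pos"]),np.degrees(np.arctan2(*(K-B)[1::-1])))
```

```text
0.219 [0.4662 0.031  0.219 ] [0.5309 0.0995 0.202 ] 0.09422508244576254 tool [-0.0052 -0.0013  0.0455] -133.34555478850393
0.224 [0.4648 0.0324 0.224 ] [0.528  0.0991 0.207 ] 0.09191072704088946 tool [-0.0032 -0.0013  0.0405] -133.4508462200792
0.229 [0.4634 0.0339 0.229 ] [0.5251 0.0988 0.212 ] 0.08959669806009586 tool [-0.0011 -0.0012  0.0355] -133.5615768008667
0.234 [0.462  0.0353 0.234 ] [0.5223 0.0984 0.217 ] 0.08728302146564375 tool [ 0.0009 -0.0012  0.0305] -133.6781782739201
```

play_rows:
  rows:
    - [-0.03, -0.03, 0.8, 0, 0, 0]
    - [0, 0, 0.8, 0, 0, 0]
    - [0, 0, 0.8, 0, 0, 0]
    - [0, 0, 0.8, 0, 0, 0]
    - [0, 0, 0.75, 0, 0, 0]

```text
clock: 21.32
ee_pos: [0.4644, 0.0358, 0.1842]
orientation: [0.376, 0.927, -0.0, -0.0]
ft_force: [0.7, 0.2, -1.0]
finger_gap: 0.699
grip_force: 0.0
```

play_rows:
  rows:
    - [0, 0, 0, 0, 0, 0]
    - [0, 0, 0, 0, 0, 0]
    - [0, 0, 0, 0, 0, 0]
    - [0, 0, 0, 0, 0, 0]
    - [0, 0, 0, 0, 0, 0]
  hand: -1
  newtons: 60

```text
clock: 21.95
ee_pos: [0.4649, 0.0348, 0.1872]
orientation: [0.376, 0.927, -0.001, 0.001]
ft_force: [-4.6, -4.4, 5.4]
finger_gap: 0.307
grip_force: 58.0
```

```bash
python3 st.py
```

```text
21.95 [0.4649 0.0348 0.1872] yaw 45.8 tilt [ 0.0014 -0.0017] gap 0.307 58.0 F [-4.5735 -4.4005  5.3673] T [-0.4619  0.509   0.0413]
```

Gripped at 26 mm. I'll print the winding rows, with the knob's circle in tool axes and constant orientation.

```bash
cat > wind.py <<'E'
from h import *
import sys
# rows for winding from phi0 by n steps of d rad
def rows(p0,d,n):
    for k in range(n):
        a,b=p0+k*d,p0+(k+1)*d
        print([round(float(x),2) for x in (4.5*(np.sin(b)-np.sin(a)),-4.5*(np.cos(b)-np.cos(a)))]+[round(.0398*d,3)],end=" |\n" if k%5==4 else " ")
def tang(phi,yaw=np.radians(45.8)):
    s=r.state(); F=rot(s["orientation"]).T@s["ft_force"]
    print("t",round(s["clock"],2),"F against winding",round(float(-(F[0]*np.cos(phi)+F[1]*np.sin(phi))),2),"radial out",round(float(F[0]*np.sin(phi)-F[1]*np.cos(phi)),2),"Fz",round(float(s["ft_force"][2]),1),s["ee_pos"],"ang",np.degrees(np.arctan2(s["ee_pos"][1]-.1003,s["ee_pos"][0]-.5285)).round(1),"grip",round(s["grip_force"],0),round(s["finger_gap"],3))
if __name__=="__main__":
    p,d,n=map(float,sys.argv[1:4]); tang(p); rows(p,d,int(n))
E
python3 wind.py 0 0.2 35
```

```text
t 21.95 F against winding -0.2 radial out 6.34 Fz 5.4 [0.4649 0.0348 0.1872] ang -134.2 grip 58.0 0.307
[0.89, 0.09, 0.008] [0.86, 0.27, 0.008] [0.79, 0.43, 0.008] [0.69, 0.58, 0.008] [0.56, 0.7, 0.008] |
[0.41, 0.8, 0.008] [0.24, 0.87, 0.008] [0.06, 0.9, 0.008] [-0.12, 0.89, 0.008] [-0.29, 0.85, 0.008] |
[-0.45, 0.78, 0.008] [-0.6, 0.67, 0.008] [-0.72, 0.54, 0.008] [-0.81, 0.38, 0.008] [-0.87, 0.21, 0.008] |
[-0.9, 0.04, 0.008] [-0.89, -0.14, 0.008] [-0.84, -0.32, 0.008] [-0.76, -0.48, 0.008] [-0.65, -0.62, 0.008] |
[-0.52, -0.74, 0.008] [-0.36, -0.82, 0.008] [-0.19, -0.88, 0.008] [-0.01, -0.9, 0.008] [0.17, -0.88, 0.008] |
[0.34, -0.83, 0.008] [0.5, -0.75, 0.008] [0.64, -0.63, 0.008] [0.75, -0.49, 0.008] [0.83, -0.34, 0.008] |
[0.88, -0.16, 0.008] [0.9, 0.02, 0.008] [0.88, 0.19, 0.008] [0.82, 0.36, 0.008] [0.73, 0.52, 0.008] |
```

play_rows:
  rows:
    - [0.89, 0.0, 0.008, 0, 0, 0]
    - [0.86, 0.27, 0.008, 0, 0, 0]
    - [0.79, 0.43, 0.008, 0, 0, 0]
    - [0.69, 0.58, 0.008, 0, 0, 0]
    - [0.56, 0.7, 0.008, 0, 0, 0]

```text
clock: 22.58
ee_pos: [0.4372, 0.1166, 0.1871]
orientation: [0.376, 0.927, -0.001, 0.001]
ft_force: [-7.7, -3.6, 13.4]
finger_gap: 0.303
grip_force: 57.9
```

```bash
python3 wind.py 1 0.2 0
```

```text
t 22.57 F against winding 5.04 radial out 6.84 Fz 13.4 [0.4372 0.1166 0.1871] ang 169.9 grip 58.0 0.303
```

play_rows:
  rows:
    - [0.47, 0.76, -0.03, 0, 0, 0]
    - [0.24, 0.87, -0.02, 0, 0, 0]
    - [0.06, 0.9, -0.02, 0, 0, 0]
    - [-0.12, 0.89, -0.01, 0, 0, 0]
    - [-0.29, 0.85, -0.01, 0, 0, 0]

```text
clock: 23.2
ee_pos: [0.4909, 0.1849, 0.1878]
orientation: [0.375, 0.927, 0.001, -0.002]
ft_force: [-6.3, 3.7, 6.2]
finger_gap: 0.301
grip_force: 58.4
```

```bash
python3 wind.py 2 0.2 0
```

```text
t 23.2 F against winding 4.53 radial out 5.81 Fz 6.2 [0.4909 0.1849 0.1878] ang 114.0 grip 58.0 0.301
```

play_rows:
  rows:
    - [-0.4, 0.8, 0.003, 0, 0, 0]
    - [-0.6, 0.67, 0.008, 0, 0, 0]
    - [-0.72, 0.54, 0.008, 0, 0, 0]
    - [-0.81, 0.38, 0.008, 0, 0, 0]
    - [-0.87, 0.21, 0.008, 0, 0, 0]

```text
clock: 23.82
ee_pos: [0.5784, 0.1756, 0.1883]
orientation: [0.375, 0.927, 0.003, 0.0]
ft_force: [-3.1, 5.2, 8.6]
finger_gap: 0.3
grip_force: 58.9
```

```bash
python3 wind.py 3 0.2 0
```

```text
t 23.82 F against winding 5.58 radial out 2.44 Fz 8.6 [0.5784 0.1756 0.1883] ang 56.4 grip 59.0 0.3
```

play_rows:
  rows:
    - [-0.9, 0.04, 0.008, 0, 0, 0]
    - [-0.89, -0.14, 0.008, 0, 0, 0]
    - [-0.84, -0.32, 0.008, 0, 0, 0]
    - [-0.76, -0.48, 0.008, 0, 0, 0]
    - [-0.65, -0.62, 0.008, 0, 0, 0]

```text
clock: 24.45
ee_pos: [0.6165, 0.0966, 0.188]
orientation: [0.375, 0.927, 0.003, 0.002]
ft_force: [0.2, 4.6, 7.9]
finger_gap: 0.3
grip_force: 58.8
```

```bash
python3 wind.py 4 0.2 0
```

```text
t 24.45 F against winding 4.65 radial out -0.01 Fz 7.9 [0.6165 0.0966 0.188 ] ang -2.4 grip 59.0 0.3
```

play_rows:
  rows:
    - [-0.52, -0.74, 0.008, 0, 0, 0]
    - [-0.36, -0.82, 0.008, 0, 0, 0]
    - [-0.19, -0.88, 0.008, 0, 0, 0]
    - [-0.01, -0.9, 0.008, 0, 0, 0]
    - [0.17, -0.88, 0.008, 0, 0, 0]

```text
clock: 25.08
ee_pos: [0.5706, 0.0231, 0.1869]
orientation: [0.376, 0.927, 0.003, 0.002]
ft_force: [3.4, 6.7, 6.3]
finger_gap: 0.301
grip_force: 58.7
```

```bash
python3 wind.py 5 0.2 0
```

```text
t 25.07 F against winding 6.27 radial out -4.14 Fz 6.3 [0.5706 0.0231 0.1869] ang -61.4 grip 59.0 0.301
```

play_rows:
  rows:
    - [0.34, -0.83, 0.008, 0, 0, 0]
    - [0.5, -0.75, 0.008, 0, 0, 0]
    - [0.64, -0.63, 0.008, 0, 0, 0]
    - [0.75, -0.49, 0.008, 0, 0, 0]
    - [0.83, -0.34, 0.008, 0, 0, 0]

```text
clock: 25.7
ee_pos: [0.4852, 0.0218, 0.186]
orientation: [0.376, 0.927, 0.003, 0.003]
ft_force: [8.2, 3.5, 1.7]
finger_gap: 0.306
grip_force: 58.9
```

```bash
python3 wind.py 6 0.2 10; python3 st.py
```

```text
t 25.7 F against winding 5.58 radial out -6.96 Fz 1.7 [0.4852 0.0218 0.186 ] ang -118.9 grip 59.0 0.306
[0.88, -0.16, 0.008] [0.9, 0.02, 0.008] [0.88, 0.19, 0.008] [0.82, 0.36, 0.008] [0.73, 0.52, 0.008] |
[0.62, 0.65, 0.008] [0.47, 0.76, 0.008] [0.31, 0.84, 0.008] [0.14, 0.89, 0.008] [-0.04, 0.9, 0.008] |
25.7 [0.4852 0.0218 0.186 ] yaw 45.83 tilt [0.0078 0.0024] gap 0.306 58.9 F [8.1737 3.5279 1.6989] T [ 1.2427 -1.3962 -0.0323]
```

play_rows:
  rows:
    - [0.9, -0.11, -0.01, 0, 0, 0]
    - [0.92, 0.05, 0, 0, 0, 0]
    - [0.88, 0.19, 0, 0, 0, 0]
    - [0.82, 0.36, 0, 0, 0, 0]
    - [0.73, 0.52, 0, 0, 0, 0]

```text
clock: 26.32
ee_pos: [0.4366, 0.0941, 0.185]
orientation: [0.376, 0.926, -0.0, 0.002]
ft_force: [6.8, -5.7, -2.5]
finger_gap: 0.304
grip_force: 59.3
```

```bash
python3 wind.py 7 0.09 40
```

```text
t 26.32 F against winding 6.26 radial out -6.26 Fz -2.5 [0.4366 0.0941 0.185 ] ang -176.1 grip 59.0 0.304
[0.29, 0.28, 0.004] [0.27, 0.3, 0.004] [0.24, 0.33, 0.004] [0.21, 0.35, 0.004] [0.18, 0.36, 0.004] |
[0.14, 0.38, 0.004] [0.11, 0.39, 0.004] [0.07, 0.4, 0.004] [0.04, 0.4, 0.004] [-0.0, 0.4, 0.004] |
[-0.04, 0.4, 0.004] [-0.07, 0.4, 0.004] [-0.11, 0.39, 0.004] [-0.14, 0.38, 0.004] [-0.18, 0.36, 0.004] |
[-0.21, 0.35, 0.004] [-0.24, 0.33, 0.004] [-0.27, 0.3, 0.004] [-0.29, 0.28, 0.004] [-0.32, 0.25, 0.004] |
[-0.34, 0.22, 0.004] [-0.36, 0.19, 0.004] [-0.37, 0.16, 0.004] [-0.39, 0.12, 0.004] [-0.4, 0.09, 0.004] |
[-0.4, 0.05, 0.004] [-0.4, 0.02, 0.004] [-0.4, -0.02, 0.004] [-0.4, -0.06, 0.004] [-0.39, -0.09, 0.004] |
[-0.38, -0.13, 0.004] [-0.37, -0.16, 0.004] [-0.36, -0.19, 0.004] [-0.34, -0.23, 0.004] [-0.31, -0.25, 0.004] |
[-0.29, -0.28, 0.004] [-0.26, -0.31, 0.004] [-0.24, -0.33, 0.004] [-0.2, -0.35, 0.004] [-0.17, -0.37, 0.004] |
```

play_rows:
  rows:
    - [0.26, 0.32, 0.03, 0, 0, 0]
    - [0.24, 0.34, 0.03, 0, 0, 0]
    - [0.24, 0.33, 0.03, 0, 0, 0]
    - [0.21, 0.35, 0.02, 0, 0, 0]
    - [0.18, 0.36, 0.01, 0, 0, 0]

```text
clock: 26.95
ee_pos: [0.4423, 0.1348, 0.183]
orientation: [0.376, 0.927, 0.0, 0.0]
ft_force: [-5.3, -3.1, 14.6]
finger_gap: 0.301
grip_force: 61.0
```

```bash
python3 wind.py 7.45 0.09 0
```

```text
t 26.95 F against winding 4.84 radial out 3.83 Fz 14.6 [0.4423 0.1348 0.183 ] ang 158.2 grip 61.0 0.301
```

play_rows:
  rows:
    - [0.14, 0.38, 0.004, 0, 0, 0]
    - [0.11, 0.39, 0.004, 0, 0, 0]
    - [0.07, 0.4, 0.004, 0, 0, 0]
    - [0.04, 0.4, 0.004, 0, 0, 0]
    - [0, 0.4, 0.004, 0, 0, 0]

```text
clock: 27.58
ee_pos: [0.4649, 0.1682, 0.1827]
orientation: [0.376, 0.927, 0.0, 0.0]
ft_force: [-5.1, -2.0, 11.6]
finger_gap: 0.296
grip_force: 60.6
```

```bash
python3 wind.py 7.9 0.09 0
```

```text
t 27.57 F against winding 5.05 radial out 2.07 Fz 11.6 [0.4649 0.1682 0.1827] ang 133.1 grip 61.0 0.296
```

play_rows:
  rows:
    - [-0.04, 0.4, 0, 0, 0, 0]
    - [-0.07, 0.4, 0, 0, 0, 0]
    - [-0.11, 0.39, 0, 0, 0, 0]
    - [-0.14, 0.38, 0, 0, 0, 0]
    - [-0.18, 0.36, 0, 0, 0, 0]

```text
clock: 28.2
ee_pos: [0.4995, 0.1883, 0.1826]
orientation: [0.376, 0.927, 0.0, -0.0]
ft_force: [-5.4, -1.1, 12.4]
finger_gap: 0.298
grip_force: 60.5
```

```bash
python3 wind.py 8.35 0.09 0
```

```text
t 28.2 F against winding 5.49 radial out 0.53 Fz 12.4 [0.4995 0.1883 0.1826] ang 108.3 grip 61.0 0.298
```

play_rows:
  rows:
    - [-0.21, 0.35, 0, 0, 0, 0]
    - [-0.24, 0.33, 0, 0, 0, 0]
    - [-0.27, 0.3, 0, 0, 0, 0]
    - [-0.29, 0.28, 0, 0, 0, 0]
    - [-0.32, 0.25, 0, 0, 0, 0]

```text
clock: 28.82
ee_pos: [0.5393, 0.1914, 0.1826]
orientation: [0.376, 0.927, 0.0, -0.0]
ft_force: [-4.7, -0.7, 11.7]
finger_gap: 0.301
grip_force: 60.7
```

```bash
python3 wind.py 8.8 0.09 0
```

```text
t 28.82 F against winding 4.51 radial out -1.41 Fz 11.7 [0.5393 0.1914 0.1826] ang 83.2 grip 61.0 0.301
```

play_rows:
  rows:
    - [-0.34, 0.22, 0, 0, 0, 0]
    - [-0.36, 0.19, 0, 0, 0, 0]
    - [-0.37, 0.16, 0, 0, 0, 0]
    - [-0.39, 0.12, 0, 0, 0, 0]
    - [-0.4, 0.09, 0, 0, 0, 0]

```text
clock: 29.45
ee_pos: [0.5767, 0.1771, 0.1826]
orientation: [0.376, 0.927, 0.001, -0.001]
ft_force: [-5.5, 0.9, 12.2]
finger_gap: 0.3
grip_force: 60.8
```

```bash
python3 wind.py 9.25 0.09 0
```

```text
t 29.45 F against winding 5.09 radial out -2.37 Fz 12.2 [0.5767 0.1771 0.1826] ang 57.9 grip 61.0 0.3
```

play_rows:
  rows:
    - [-0.4, 0.05, 0.004, 0, 0, 0]
    - [-0.4, 0.02, 0.004, 0, 0, 0]
    - [-0.4, -0.02, 0.004, 0, 0, 0]
    - [-0.4, -0.06, 0.004, 0, 0, 0]
    - [-0.39, -0.09, 0.004, 0, 0, 0]

```text
clock: 30.08
ee_pos: [0.6039, 0.1485, 0.1825]
orientation: [0.376, 0.927, 0.001, -0.001]
ft_force: [-4.4, 3.3, 11.7]
finger_gap: 0.299
grip_force: 61.0
```

```bash
python3 wind.py 9.7 0.09 0
```

```text
t 30.07 F against winding 5.08 radial out -2.2 Fz 11.7 [0.6039 0.1485 0.1825] ang 32.5 grip 61.0 0.299
```

play_rows:
  rows:
    - [-0.38, -0.13, 0.004, 0, 0, 0]
    - [-0.37, -0.16, 0.004, 0, 0, 0]
    - [-0.36, -0.19, 0.004, 0, 0, 0]
    - [-0.34, -0.23, 0.004, 0, 0, 0]
    - [-0.31, -0.25, 0.004, 0, 0, 0]

```text
clock: 30.7
ee_pos: [0.6165, 0.1108, 0.1823]
orientation: [0.375, 0.927, 0.002, -0.0]
ft_force: [-2.6, 4.5, 11.5]
finger_gap: 0.3
grip_force: 60.7
```

```bash
python3 wind.py 10.15 0.09 30
```

```text
t 30.7 F against winding 4.7 radial out -2.2 Fz 11.5 [0.6165 0.1108 0.1823] ang 6.8 grip 61.0 0.3
[-0.29, -0.28, 0.004] [-0.26, -0.31, 0.004] [-0.24, -0.33, 0.004] [-0.2, -0.35, 0.004] [-0.17, -0.37, 0.004] |
[-0.14, -0.38, 0.004] [-0.1, -0.39, 0.004] [-0.07, -0.4, 0.004] [-0.03, -0.4, 0.004] [0.0, -0.4, 0.004] |
[0.04, -0.4, 0.004] [0.08, -0.4, 0.004] [0.11, -0.39, 0.004] [0.15, -0.38, 0.004] [0.18, -0.36, 0.004] |
[0.21, -0.35, 0.004] [0.24, -0.32, 0.004] [0.27, -0.3, 0.004] [0.3, -0.28, 0.004] [0.32, -0.25, 0.004] |
[0.34, -0.22, 0.004] [0.36, -0.19, 0.004] [0.37, -0.15, 0.004] [0.39, -0.12, 0.004] [0.4, -0.08, 0.004] |
[0.4, -0.05, 0.004] [0.4, -0.01, 0.004] [0.4, 0.02, 0.004] [0.4, 0.06, 0.004] [0.39, 0.1, 0.004] |
```

play_rows:
  rows:
    - [-0.29, -0.28, 0.004, 0, 0, 0]
    - [-0.26, -0.31, 0.004, 0, 0, 0]
    - [-0.24, -0.33, 0.004, 0, 0, 0]
    - [-0.2, -0.35, 0.004, 0, 0, 0]
    - [-0.17, -0.37, 0.004, 0, 0, 0]

```text
clock: 31.32
ee_pos: [0.612, 0.0711, 0.1817]
orientation: [0.376, 0.927, 0.003, 0.001]
ft_force: [2.3, 4.4, 5.2]
finger_gap: 0.302
grip_force: 60.5
```

```bash
python3 wind.py 10.6 0.09 0
```

```text
t 31.32 F against winding 5.02 radial out 0.56 Fz 5.2 [0.612  0.0711 0.1817] ang -19.3 grip 61.0 0.302
```

play_rows:
  rows:
    - [-0.14, -0.38, 0.008, 0, 0, 0]
    - [-0.1, -0.39, 0.008, 0, 0, 0]
    - [-0.07, -0.4, 0.008, 0, 0, 0]
    - [-0.03, -0.4, 0.008, 0, 0, 0]
    - [0, -0.4, 0.008, 0, 0, 0]

```text
clock: 31.95
ee_pos: [0.5905, 0.0376, 0.1813]
orientation: [0.376, 0.927, 0.003, 0.002]
ft_force: [4.9, 2.4, 5.5]
finger_gap: 0.3
grip_force: 60.3
```

```bash
python3 wind.py 11.05 0.09 0
```

```text
t 31.95 F against winding 5.25 radial out 1.58 Fz 5.5 [0.5905 0.0376 0.1813] ang -45.3 grip 60.0 0.3
```

play_rows:
  rows:
    - [0.04, -0.4, 0.006, 0, 0, 0]
    - [0.08, -0.4, 0.006, 0, 0, 0]
    - [0.11, -0.39, 0.006, 0, 0, 0]
    - [0.15, -0.38, 0.006, 0, 0, 0]
    - [0.18, -0.36, 0.006, 0, 0, 0]

```text
clock: 32.58
ee_pos: [0.5563, 0.0167, 0.1811]
orientation: [0.376, 0.927, 0.002, 0.004]
ft_force: [5.7, -1.0, 7.5]
finger_gap: 0.303
grip_force: 60.2
```

```bash
python3 wind.py 11.5 0.09 0
```

```text
t 32.58 F against winding 5.2 radial out 2.66 Fz 7.5 [0.5563 0.0167 0.1811] ang -71.6 grip 60.0 0.303
```

play_rows:
  rows:
    - [0.21, -0.35, 0.004, 0, 0, 0]
    - [0.24, -0.32, 0.004, 0, 0, 0]
    - [0.27, -0.3, 0.004, 0, 0, 0]
    - [0.3, -0.28, 0.004, 0, 0, 0]
    - [0.32, -0.25, 0.004, 0, 0, 0]

```text
clock: 33.2
ee_pos: [0.5162, 0.0126, 0.1808]
orientation: [0.376, 0.926, 0.001, 0.004]
ft_force: [5.0, -5.9, 7.9]
finger_gap: 0.305
grip_force: 60.3
```

```bash
python3 wind.py 11.95 0.09 0
```

```text
t 33.2 F against winding 5.88 radial out 5.06 Fz 7.9 [0.5162 0.0126 0.1808] ang -98.0 grip 60.0 0.305
```

play_rows:
  rows:
    - [0.31, -0.26, 0.004, 0, 0, 0]
    - [0.36, -0.19, 0.004, 0, 0, 0]
    - [0.37, -0.15, 0.004, 0, 0, 0]
    - [0.39, -0.12, 0.004, 0, 0, 0]
    - [0.4, -0.08, 0.004, 0, 0, 0]

```text
clock: 33.83
ee_pos: [0.4781, 0.0265, 0.1804]
orientation: [0.376, 0.926, 0.0, 0.004]
ft_force: [1.3, -7.3, 9.5]
finger_gap: 0.301
grip_force: 60.6
```

```bash
python3 wind.py 12.4 0.09 0
```

```text
t 33.83 F against winding 5.36 radial out 5.25 Fz 9.5 [0.4781 0.0265 0.1804] ang -124.3 grip 61.0 0.301
```

play_rows:
  rows:
    - [0.39, -0.1, 0.004, 0, 0, 0]
    - [0.4, -0.01, 0.004, 0, 0, 0]
    - [0.4, 0.02, 0.004, 0, 0, 0]
    - [0.4, 0.06, 0.004, 0, 0, 0]
    - [0.39, 0.1, 0.004, 0, 0, 0]

```text
clock: 34.45
ee_pos: [0.45, 0.0555, 0.1798]
orientation: [0.376, 0.926, 0.0, 0.003]
ft_force: [-1.2, -5.8, 12.4]
finger_gap: 0.302
grip_force: 60.8
```

```bash
python3 wind.py 12.85 0.09 40
```

```text
t 34.45 F against winding 4.55 radial out 3.82 Fz 12.4 [0.45   0.0555 0.1798] ang -150.3 grip 61.0 0.302
[0.38, 0.13, 0.004] [0.37, 0.16, 0.004] [0.35, 0.2, 0.004] [0.33, 0.23, 0.004] [0.31, 0.26, 0.004] |
[0.29, 0.28, 0.004] [0.26, 0.31, 0.004] [0.23, 0.33, 0.004] [0.2, 0.35, 0.004] [0.17, 0.37, 0.004] |
[0.14, 0.38, 0.004] [0.1, 0.39, 0.004] [0.07, 0.4, 0.004] [0.03, 0.4, 0.004] [-0.01, 0.4, 0.004] |
[-0.04, 0.4, 0.004] [-0.08, 0.4, 0.004] [-0.11, 0.39, 0.004] [-0.15, 0.38, 0.004] [-0.18, 0.36, 0.004] |
[-0.21, 0.34, 0.004] [-0.24, 0.32, 0.004] [-0.27, 0.3, 0.004] [-0.3, 0.27, 0.004] [-0.32, 0.25, 0.004] |
[-0.34, 0.22, 0.004] [-0.36, 0.18, 0.004] [-0.38, 0.15, 0.004] [-0.39, 0.12, 0.004] [-0.4, 0.08, 0.004] |
[-0.4, 0.05, 0.004] [-0.4, 0.01, 0.004] [-0.4, -0.03, 0.004] [-0.4, -0.06, 0.004] [-0.39, -0.1, 0.004] |
[-0.38, -0.13, 0.004] [-0.37, -0.17, 0.004] [-0.35, -0.2, 0.004] [-0.33, -0.23, 0.004] [-0.31, -0.26, 0.004] |
```

play_rows:
  rows:
    - [0.38, 0.13, 0, 0, 0, 0]
    - [0.37, 0.16, 0, 0, 0, 0]
    - [0.35, 0.2, 0, 0, 0, 0]
    - [0.33, 0.23, 0, 0, 0, 0]
    - [0.31, 0.26, 0, 0, 0, 0]

```text
clock: 35.08
ee_pos: [0.4374, 0.0933, 0.1793]
orientation: [0.376, 0.926, -0.001, 0.002]
ft_force: [-3.3, -10.2, 14.0]
finger_gap: 0.3
grip_force: 60.8
```

```bash
python3 wind.py 13.3 0.09 0
```

```text
t 35.08 F against winding 10.01 radial out 3.9 Fz 14.0 [0.4374 0.0933 0.1793] ang -175.6 grip 61.0 0.3
```

The platen bites: 10.0 N against a baseline of about 5.1, which is roughly 0.16 rad in. A little more should bring the rise into the firm band.

play_rows:
  rows:
    - [0.2, 0.18, -0.02, 0, 0, 0]
    - [0.18, 0.2, -0.02, 0, 0, 0]
    - [0, 0, 0, 0, 0, 0]
    - [0, 0, 0, 0, 0, 0]
    - [0, 0, 0, 0, 0, 0]

```text
clock: 35.7
ee_pos: [0.4369, 0.1028, 0.1795]
orientation: [0.377, 0.926, -0.002, 0.002]
ft_force: [-3.5, -11.9, 9.7]
finger_gap: 0.3
grip_force: 60.4
```

```bash
python3 wind.py 13.42 0.09 0
```

```text
t 35.7 F against winding 12.12 radial out 2.77 Fz 9.7 [0.4369 0.1028 0.1795] ang 178.4 grip 60.0 0.3
```

A rise of about 7 N is firm, so I'll stop winding, relax the arm's push and open.

play_rows:
  rows:
    - [-0.06, -0.06, -0.03, 0, 0, 0]
    - [-0.06, -0.05, -0.02, 0, 0, 0]
    - [0, 0, 0, 0, 0, 0]
    - [0, 0, 0, 0, 0, 0]
    - [0, 0, 0, 0, 0, 0]

```text
clock: 36.33
ee_pos: [0.437, 0.1015, 0.1798]
orientation: [0.376, 0.927, -0.0, 0.001]
ft_force: [-1.4, -5.1, 6.1]
finger_gap: 0.303
grip_force: 59.9
```

```bash
python3 wind.py 13.42 0.09 0
```

```text
t 36.33 F against winding 5.22 radial out 1.15 Fz 6.1 [0.437  0.1015 0.1798] ang 179.2 grip 60.0 0.303
```

play_rows:
  rows:
    - [-0.05, -0.05, -0.03, 0, 0, 0]
    - [-0.02, -0.02, 0, 0, 0, 0]
    - [0, 0, 0, 0, 0, 0]
    - [0, 0, 0, 0, 0, 0]
    - [0, 0, 0, 0, 0, 0]

```text
clock: 36.95
ee_pos: [0.4369, 0.1001, 0.18]
orientation: [0.376, 0.927, 0.0, 0.001]
ft_force: [1.1, -3.7, 5.5]
finger_gap: 0.306
grip_force: 59.7
```

```bash
python3 wind.py 13.42 0.09 0
```

```text
t 36.95 F against winding 3.61 radial out -1.26 Fz 5.5 [0.4369 0.1001 0.18  ] ang -179.9 grip 60.0 0.306
```

play_rows:
  rows:
    - [0, 0, 0, 0, 0, 0]
    - [0, 0, 0, 0, 0, 0]
    - [0, 0, 0, 0, 0, 0]
    - [0, 0, 0, 0, 0, 0]
    - [0, 0, 0, 0, 0, 0]
  hand: 0.3

```text
clock: 37.58
ee_pos: [0.4362, 0.1001, 0.1795]
orientation: [0.376, 0.927, 0.0, -0.0]
ft_force: [-0.5, -0.1, -1.1]
finger_gap: 0.651
grip_force: 0.0
```

```bash
python3 wind.py 13.42 0.09 0
```

```text
t 37.58 F against winding 0.16 radial out 0.5 Fz -1.1 [0.4362 0.1001 0.1795] ang -179.9 grip 0.0 0.651
```

play_rows:
  rows:
    - [0, 0, -0.3, 0, 0, 0]
    - [0, 0, -0.8, 0, 0, 0]
    - [0, 0, -1, 0, 0, 0]
    - [0, 0, -1, 0, 0, 0]
    - [0, 0, -1, 0, 0, 0]

```text
clock: 38.2
ee_pos: [0.4366, 0.1001, 0.2636]
orientation: [0.376, 0.927, 0.0, 0.001]
ft_force: [0.9, 0.1, -0.2]
finger_gap: 0.654
grip_force: 0.0
```

play_rows:
  rows:
    - [-0.3, -0.7, -1, 0, 0, 0]
    - [-0.3, -0.7, -0.5, 0, 0, 0]
    - [-0.3, -0.7, 0, 0, 0, 0]
    - [0, 0, 0, 0, 0, 0]
    - [0, 0, 0, 0, 0, 0]

```text
clock: 38.83
ee_pos: [0.4196, 0.0573, 0.291]
orientation: [0.376, 0.927, -0.0, -0.0]
ft_force: [0.7, 0.3, -0.1]
finger_gap: 0.654
grip_force: 0.0
```

```bash
python3 st.py
python3 - <<'E'
from h import *
import pickle
s=r.state(); i=r.camera_info("wrist"); im=r.capture("wrist"); cv2.imwrite("pics/w5.png",im[:,:,::-1])
hsv=cv2.cvtColor(im,cv2.COLOR_RGB2HSV); m=(((hsv[...,0]<6)|(hsv[...,0]>174))&(hsv[...,1]>150)&(hsv[...,2]>60)).astype(np.uint8)
k,l,st,c=cv2.connectedComponentsWithStats(m)
for j in range(1,k):
    if st[j,4]>200: print(st[j],c[j])
print("predicted boss top, home",proj(i,[.528,.101,.1975]),"knob top",proj(i,[.438,.102,.2185]))
E
```

```text
38.825 [0.4196 0.0573 0.291 ] yaw 45.8 tilt [-0.0009  0.0002] gap 0.654 0.0 F [ 0.7239  0.3442 -0.1496] T [0.0288 0.0227 0.0246]
[ 334  186  117  107 4245] [391.8219 241.2777]
[  69  193   93  104 2542] [115.0472 235.0846]
predicted boss top, home [420.3535 266.166 ] knob top [347.5651 187.9537]
```

I've used all ten views, so I'll check the seating numerically from the boss and knob discs.

Run:
```python
from h import *
i=r.camera_info("wrist"); im=cv2.imread("pics/w5.png")
hsv=cv2.cvtColor(im,cv2.COLOR_BGR2HSV)
for n,(u,v) in (("boss",(420,266)),("knob",(347,190))):
    y0,x0=v-45,u-45; w=hsv[y0:v+45,x0:u+45]; m=((w[...,1]<60)&(w[...,2]>90)).astype(np.uint8)
    k,l,st,c=cv2.connectedComponentsWithStats(m)
    print(n,[(st[j].tolist(),(c[j]+[x0,y0]).round(1).tolist()) for j in range(1,k) if st[j,4]>60])
for z in (.1945,.1985,.2025,.2065): print(z,"boss disc",proj(i,[.528,.101,z]),"knob",proj(i,[.438,.1015,z+.017]))
```

```text
boss [([5, 0, 85, 90, 3303], [439.1, 272.0]), ([32, 34, 25, 22, 434], [418.5, 265.8])]
knob [([13, 0, 77, 56, 3039], [359.5, 168.5]), ([10, 55, 18, 18, 238], [320.8, 208.6]), ([0, 68, 44, 22, 585], [321.2, 226.8])]
0.1945 boss disc [418.5043 264.4635] knob [344.6482 186.0167]
0.1985 boss disc [420.6041 266.8872] knob [345.8053 187.4691]
0.2025 boss disc [422.7673 269.3841] knob [347.0029 188.9723]
0.2065 boss disc [424.9968 271.9574] knob [348.2431 190.5291]
```

Run:
```python
from h import *
i=r.camera_info("wrist"); s=r.state(); print(i["position"],s["ee_pos"])
for a in (-170,-166,-175,180,175): 
    c=np.array([.528,.101]); e=np.array([np.cos(np.radians(a)),np.sin(np.radians(a))])
    print(a,"knobtop",proj(i,[*(c+.09*e),.2175]),"arm end base",proj(i,[*(c+.076*e),.157]),"arm mid",proj(i,[*(c+.045*e),.16]))
im=cv2.imread("pics/w5.png"); hsv=cv2.cvtColor(im,cv2.COLOR_BGR2HSV)
m=(((hsv[...,0]<6)|(hsv[...,0]>174))&(hsv[...,1]>150)&(hsv[...,2]>60))
for y in range(186,250,6): x=np.where(m[y,300:460])[0]+300; print(y,x.min() if len(x) else None,x.max() if len(x) else None)
d=((hsv[...,2]<75)&(hsv[...,1]>60)); 
for y in range(165,225,6): x=np.where(d[y,285:370])[0]+285; print("dark",y,(x.min(),x.max(),len(x)) if len(x) else None)
```

```text
[0.3693 0.1069 0.4326] [0.4197 0.0574 0.291 ]
-170 knobtop [328.9585 206.5715] arm end base [331.8581 194.722 ] arm mid [361.8108 216.8072]
-166 knobtop [323.2637 214.2374] arm end base [328.0457 199.8889] arm mid [359.4898 219.791 ]
-175 knobtop [336.9319 197.3907] arm end base [337.1677 188.5639] arm mid [365.015 213.265]
180 knobtop [345.8063 188.7457] arm end base [343.0471 182.7946] arm mid [368.5339 209.9604]
175 knobtop [355.5174 180.7306] arm end base [349.4525 177.4711] arm mid [372.3408 206.9229]
186 300 335
192 337 344
198 339 353
204 340 364
210 340 373
216 337 382
222 343 405
228 352 415
234 362 422
240 370 429
246 374 435
dark 165 (np.int64(289), np.int64(302), 10)
dark 171 (np.int64(285), np.int64(286), 2)
dark 177 (np.int64(310), np.int64(324), 15)
dark 183 (np.int64(303), np.int64(331), 29)
dark 189 (np.int64(301), np.int64(334), 34)
dark 195 (np.int64(301), np.int64(336), 36)
dark 201 (np.int64(302), np.int64(339), 26)
dark 207 (np.int64(303), np.int64(339), 17)
dark 213 (np.int64(304), np.int64(337), 16)
dark 219 (np.int64(310), np.int64(331), 22)
```

The boss disc sits at the height expected for a fully home crank that has sunk about 10.6 mm. The knob has only swung back about the socket's play, and the gripper is clear, so I'll hand the job in.

```bash
python3 -c "
from cell import r
print(r.finish_job())"
```

```text
the job is handed in; nothing more can be done
None
```

The job is handed in, with no verdict returned: the crank is home on the screw, the platen was wound down to a firm bite (a rise of about 7 N at the knob), the crank is left on the screw, and the gripper is clear. After letting go, the knob sat roughly 9° back, which I took to be the socket's play rather than the screw unwinding.

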